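# Lay a buckle blank in the stamping die

### The job

Take the round-topped aluminium blank with the blue film out of the slotted rack, lean it on the green sloping rest (blue side up, foot on the ledge) and let go, then grip it by its sides and lower it gently, blue side up, into the matching cavity of the steel die until it lies flat and fully home, and let go. Do not disturb the other two blanks, the amber jar or the orange cutter.

Things in the scene. Friction and masses are not known exactly. Their poses are not given: they have to be found in the camera images.
- rack: Fixed wooden rack, 170 x 84 mm, 33 mm high; origin: centre of its underside. Slots 13 mm wide, 68 mm long (along its y), 25 mm deep, at -50, 0 and +50 mm along its x; slot floor 8 mm above the origin. Each slot holds one blank standing on edge, filmed face to the rack's +x; which one is in which slot varies.
- blank: The blank to use: aluminium plate 10 mm thick, 64 mm wide, 100 mm long, D-shaped (foot end square, other end a half circle of radius 32 mm), blue film on one face; about 0.17 kg. Origin: centre of the square foot end. z runs along its length to the round end (up, in the rack), y across its width, x out of the blue face (faces at x = -5, +5 mm). Centre of mass 48 mm along z.
- blank_mid (a point): Middle of the blank, 50 mm along its z axis from its origin, mid thickness.
- oblong: Other blank, leave alone: square-cornered aluminium plate 10 x 64 x 90 mm (x, y, z) with orange film on the +x face, standing in the rack. Origin: centre of its foot.
- disc: Other blank, leave alone: aluminium disc 64 mm in diameter, 10 mm thick (x), green film, standing on edge in the rack. Origin: its lowest point, z up.
- rest: Fixed green sloping rest on a 130 x 80 x 10 mm base; origin: centre of its underside. A panel 40 mm wide (along y) rises at 45 degrees to the rest's +x, its face looking to -x and up. It supports the first 58 mm from the ledge: a leaning blank overhangs 12 mm each side and 42 mm at the top, with open space for a finger behind it. The ledge stands 14 mm out of the face at its foot.
- rest_foot (a point): On the rest: mid-width of the inner corner where panel face and ledge meet (32 mm above the table, 35 mm to the rest's -x from its origin). A leaning blank's foot end sits here.
- rest_seat (a point): Where the blank's middle (blank_mid) lies when it leans on the rest with its foot on the ledge, round end upslope and blue face up: 50 mm upslope from rest_foot and 5 mm off the face.
- die: Fixed steel die, 150 x 124 mm, 22 mm high; origin: centre of its underside. D-shaped cavity, 2 mm clearance all round, 3 mm lead-in bevel, round end to the die's +x. Cavity floor 14 mm, wall tops 22 mm above the origin: a seated blank stands 2 mm proud. An open channel along y, 40 mm wide (x -22 to +18 mm), floor at 6 mm, gives fingers room on both sides.
- die_seat (a point): Where the blank's middle (blank_mid) lies when fully home in the cavity: over the die's origin, 19 mm above its underside.
- pot: Amber glass jar with white lid, leave alone: 60 mm in diameter, 105 mm high, standing. Origin: centre of its underside.
- cutter: Orange cutter, leave alone: handle 150 x 32 x 20 mm lying along its x axis (blade to +x, total about 195 mm). Origin: centre of the handle's underside.
Mind the look-alikes: they are no part of the job. Of the things like the die, leave any that is pink; of the rest the smaller one is meant.

How it is judged:
By the outcome, as a careful person would: the job done as asked, in the order asked, and still so for the second after the job is handed in, with the robot touching nothing.
It also fails if it takes over 62 s, if anything falls off the work surface, if the arm or the gripper's body presses on something with over 40 N, if the wrist force passes 120 N, or if a joint passes its speed limit or range.

### The arm

A 6-joint arm with a two-finger parallel gripper is mounted at the origin on the work surface. World frame = base frame: x ahead of the robot, y to its left, z up, the work surface at z = 0. Lengths are in mm, angles in rad, forces in N, time in s.
With the tool pointing down it reaches from about 300 to 775 mm from the base axis. Payload 14.6 kg.
Tool frame: the origin (TCP) lies between the finger pads; the fingertips stand ahead of it and the grasp point (between the pads) lies 2 mm behind it (bot.finger_overhang is the z of the fingertips in the tool frame, in mm); z points along the fingers, y is the line along which they close (so a half turn about z gives the same grasp; the last joint's range is limited). The gripper opens to 94 mm and grips with 3 to 60 N. Pads are 16 mm wide; open, the fingers measure 119 mm over their backs; the gripper's body (75 mm by 177 mm) begins 78 mm behind the grasp point.
Start: joints at [-1.182, 0.3, 1.521, -0, 1.321, -0.067], TCP at [242.091, -493.843, 222.446] pointing down, gripper open.
Joint ranges: [-3.03, 3.03], [-0.79, 2.21], [0.23, 2.52], [-1.04, 4.18], [0, 3.07], [-2.55, 2.55]. Speed limits (rad/s): [2.22, 2.22, 2.57, 3.14, 3.14, 3.14].

### API

Orientations are given as a unit quaternion [w, x, y, z].
In Python, from workcell import bot, vision gives the robot as it stands.
- The arm moves only by the shell command python3 -m jog 'ROWS' [FORCE]. ROWS is JSON, a list of rows, each an object with "hand": the closure in counts, from 0 (fully open) to 255 (shut); "translation": the shift along the tool's x, y, z in m, a list of three; "dr": the turn, a rotation vector about the tool's x, y, z in degrees, a list of three. In form: [{"hand": hand, "translation": [dx, dy, dz], "dr": [rx, ry, rz]}, ...]. A call has exactly 8 rows; each row is the pose to reach, as a shift and turn from the pose commanded when the call began, along the tool's axes at that moment; what a row does not reach only later rows make up. A row lasts 1/10 s, in which the tool goes at most 50 mm and 8.59 degrees, less where a joint would pass 70% of its speed; a pose out of reach is approached as far as the arm can. A call with a gripper value outside its range is refused whole. The fingers move at their own pace and stop on an object; FORCE is the grip in N (left out, the last holds). Time passes only in rows, so rows that repeat a pose let the fingers close, or fill a call up. It gives the time, the measured TCP pose, the force, the opening and the grip force at its end, in the units of the state.
- bot.read_state(): the state, without advancing time (a new reading comes with each control period).
- vision.capture(name): name is "scene" or "top"; returns the picture (480x640x3 uint8, blue, green, red); there is no depth.
- vision.camera_model(name): a dict with "mtx" (3x3 intrinsics, pixels), "origin" and "attitude" of the camera in the world. Camera axes: x right, y up, looking along -z (the intrinsics and any distortion apply to the point x, -y, -z); pixel columns grow to the right and rows downward; lengths in mm; the calibration is good to about 2 mm. A picture is of the moment at which its call begins. camera_model takes no time and is no camera call.
- bot.hand_in(): hands the job in; it is judged then, once.
Trained networks look in the newest picture that a camera, given by its name, has taken for a name from the list of things; names that differ only in an ending like _2 or _b are one class to them, and where a whole thing is asked for, a point or a joint stands for the part that bears it (a point fixed in the world has none). Each returns a list of dicts, best first, with "score" (0 to 1); they miss things now and then, are a little off and sometimes report something else, mostly with a low value. They report only what shows in the picture. A call takes as long as a camera call. They do not tell look-alikes from the thing itself.
- vision.cut_out(camera, thing): "mask" (480x640 bool, what is visible of it) and "extent" ([left, top, width, height] in pixels, round what is visible of it).
The state is a dict: "time": time; "q": joint angles; "qvel": joint speeds; "joint_torque": joint torques, N m; "tcp_pos": TCP position; "tool_rot": TCP orientation; "contact_force": force on the tool from outside, world axes, zero at the start; "ft_torque": the same for the moment, N m; "width": finger opening in mm; "grip_force": force on a finger pad.
Only numpy, scipy, OpenCV 4.12 (cv2) and the standard library are available. Lean on these libraries where they do the work, as an engineer would, in place of code of your own. Each camera call takes 0.05 s, during which the arm holds its last target. There are 200 camera calls.

## Working session

There is one attempt and no reset: what is moved stays moved. The work goes in short steps, Python scripts to look and compute and a shell command to move; the robot and the scene stay as the last step left them, time stands still between calls to the robot, and variables do not carry over. Pictures are saved under pics/ and viewed, at most 10 in all, crops included, and the job is handed in when it is done.

```bash
ls; mkdir -p pics
python3 - <<'E'
from workcell import bot, vision
import cv2, numpy as np
for n in ("scene","top"):
    im=vision.capture(n); cv2.imwrite(f"pics/{n}0.png",im)
    print(n,vision.camera_model(n))
    for t in ("rack","blank","oblong","disc","rest","die","pot","cutter"):
        for d in vision.cut_out(n,t):
            m=d["mask"]; ys,xs=np.nonzero(m)
            print(t,round(d["score"],2),d["extent"],int(xs.mean()),int(ys.mean()))
s=bot.read_state(); print(s, bot.finger_overhang)
E
```

```text
pics
scene {'mtx': array([[556.90534308,   0.        , 323.43920294],
       [  0.        , 556.90534308, 236.06029567],
       [  0.        ,   0.        ,   1.        ]]), 'origin': array([1159.43082596,  440.02122742, 1130.58998113]), 'attitude': array([0.44607396, 0.15227703, 0.28771743, 0.83369563])}
rack 0.82 [408.9, 292.2, 57.7, 80.9] 432 345
blank 0.98 [421.7, 308.6, 34.7, 27.0] 440 320
blank 0.22 [408.4, 293.6, 59.3, 79.9] 433 345
oblong 0.82 [418.8, 328.3, 35.5, 24.9] 434 340
oblong 0.56 [306.9, 230.6, 37.0, 42.1] 324 252
disc 0.54 [431.4, 297.0, 30.4, 18.6] 445 305
disc 0.49 [418.1, 326.4, 33.5, 30.5] 434 340
rest 0.65 [305.7, 228.8, 38.6, 48.7] 324 252
die 0.66 [255.8, 122.2, 82.1, 62.2] 295 152
die 0.59 [127.8, 230.3, 76.5, 62.6] 166 261
die 0.58 [199.8, 177.5, 67.4, 52.9] 231 205
die 0.24 [424.8, 307.4, 29.7, 29.0] 441 320
pot 0.89 [311.2, 297.8, 30.5, 46.8] 328 322
pot 0.6 [305.0, 231.7, 39.9, 41.6] 324 252
cutter 0.81 [217.8, 283.8, 69.0, 45.9] 252 307
top {'mtx': array([[454.95484455,   0.        , 328.62961079],
       [  0.        , 454.95484455, 239.97657548],
   
[... 681 characters left out ...]
'time': 0.9, 'q': array([-1.18162423e+00,  2.99914579e-01,  1.52100544e+00, -2.59275274e-05,
        1.32068958e+00, -6.66045435e-02]), 'qvel': array([-0.00197474, -0.00100484,  0.00075054,  0.0001206 ,  0.00066885,
       -0.00013526]), 'joint_torque': array([ 8.71749362e-04, -5.31653416e+01, -3.52913296e+01,  7.08979229e-02,
        2.12133589e-02,  1.74876391e-06]), 'tcp_pos': array([ 242.07362183, -493.85197494,  222.43527763]), 'tool_rot': array([-6.34387141e-06,  9.74144914e-01,  2.25924071e-01, -1.37576633e-05]), 'contact_force': array([ 0.52062764, -0.29450303, -0.31970374]), 'ft_torque': array([0.00132644, 0.0194461 , 0.04035227]), 'grip_force': 0.0, 'width': 93.85104345122039} 17.0
```

View pics/top0.png

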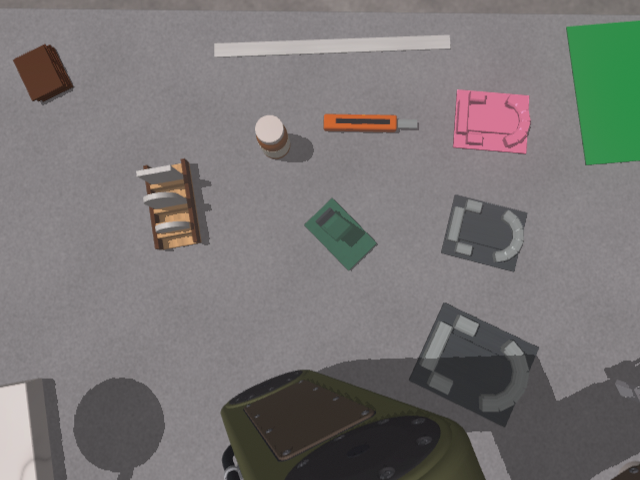

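View pics/scene0.png

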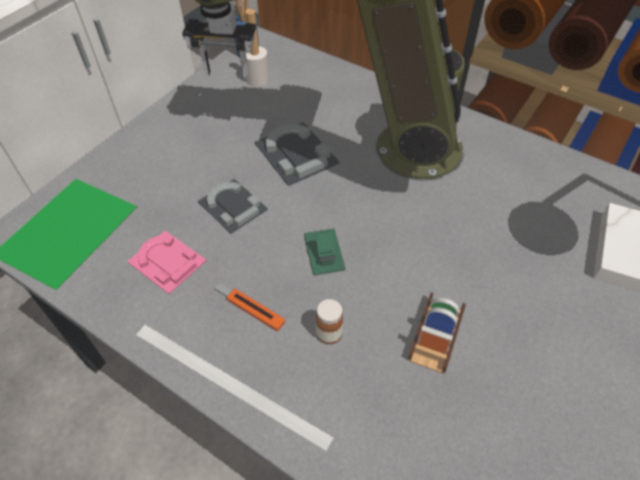

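The top view has the rack at (175,210): oblong (159,173), blank (163,199) and disc (171,225). The rest is at (339,233). Three things look like the die: pink (490,120), small dark (484,232) and large dark (474,363). I choose the small dark one. For the blank, candidates in the scene view are orange (434,340), blue (440,320) and green (445,305). I choose blue, in the middle slot.

```bash
cat > h.py <<'E'
from workcell import bot, vision
import cv2, numpy as np
from scipy.spatial.transform import Rotation as R
from scipy.optimize import least_squares
CM={n:vision.camera_model(n) for n in ("scene","top")}
def rq(q): return R.from_quat([q[1],q[2],q[3],q[0]])
def proj(n,P):
    c=CM[n]; p=rq(c["attitude"]).inv().apply(np.atleast_2d(P)-c["origin"])
    p=p*[1,-1,-1]; uv=p@c["mtx"].T; return uv[:,:2]/uv[:,2:]
def pose(P,x,y,z,yaw): return R.from_euler("z",yaw).apply(P)+[x,y,z]
def box(x0,x1,y0,y1,z0,z1): return np.array([[x,y,z] for x in(x0,x1) for y in(y0,y1) for z in(z0,z1)],float)
def hull(n,P): return cv2.convexHull(proj(n,P).astype(np.float32))
s=2**-.5
a=np.linspace(0,np.pi,25)
Dyz=np.r_[[[-32,0],[32,0]],np.c_[32*np.cos(a),68+32*np.sin(a)]]
blankP=np.vstack([np.c_[np.full(len(Dyz),x),Dyz] for x in(-5,5)])
u=np.array([s,0,s]); nn=np.array([-s,0,s]); f=np.array([-35,0,32.])
restP=np.vstack([box(-65,65,-40,40,0,10)]+[[f+u*l+[0,w,0]] for l in(0,58) for w in(-20,20)]+[[f+nn*14+[0,w,0]] for w in(-20,20)])
models={"rack":box(-85,85,-42,42,0,33),"die":box(-75,75,-62,62,0,22),"rest":restP}
def fit(masks,P,x0,z=None):
    cs=[(n,max(cv2.findContours(m.astype(np.uint8),cv2.RETR_EXTERNAL,cv2.CHAIN_APPROX_NONE)[0],key=cv2.contourArea)) for n,m in masks]
    cs=[(n,cv2.convexHull(c)[:,0].astype(float) if False else c[:,0].astype(float)) for n,c in cs]
    def res(v):
        r=[]
        for n,c in cs:
            h=hull(n,pose(P,v[0],v[1],v[2] if z is None else z,v[3]))
            r+= [cv2.pointPolygonTest(h,(float(p[0]),float(p[1])),True)-.5 for p in c]
        return r
    o=least_squares(res,x0,x_scale=[10,10,10,.1],diff_step=1e-4,loss="soft_l1",f_scale=1.5)
    return o.x,np.sqrt(np.mean(np.square(res(o.x))))
E
python3 - <<'E'
from h import *
print([d for d in dir(bot) if d[0]!="_"],[d for d in dir(vision) if d[0]!="_"])
im={n:vision.capture(n) for n in CM}
def ray(n,uv,z):
    c=CM[n]; d=np.linalg.solve(c["mtx"],[*uv,1])*[1,-1,-1]; d=rq(c["attitude"]).apply(d); return c["origin"]+d*(z-c["origin"][2])/d[2]
near={"rack":("top",(175,210),(432,345)),"die":("top",(484,232),(231,205)),"rest":("top",(339,233),(324,252))}
M={}
for t,(_,ct,cs) in near.items():
    for n,c in(("top",ct),("scene",cs)):
        L=[d for d in vision.cut_out(n,t) if np.hypot(*(np.argwhere(d["mask"]).mean(0)[::-1]-c))<15]
        if L: M[t,n]=L[0]["mask"]
yaw0={"rack":[0.1],"die":[-1.8],"rest":[k*np.pi/2+.7 for k in range(-2,2)]}
out={}
for t in near:
    g=ray("top",near[t][1],12)
    for y in yaw0[t]:
        for sel in (("top",),("scene",),("top","scene")):
            ms=[(n,M[t,n]) for n in sel if (t,n) in M]
            if ms:
                v,e=fit(ms,models[t],[g[0],g[1],0,y],0 if len(sel)==1 else None); print(t,sel,np.round(v,3),round(e,2))
        if t not in out or e<out[t][1]: out[t]=(v,e)
S=3
tiles=[]
for n in CM:
    row=[]
    for t,(_,ct,cs) in near.items():
        c=np.array(ct if n=="top" else cs)-[44,48]
        b=cv2.resize(im[n][c[1]:c[1]+96,c[0]:c[0]+88],None,fx=S,fy=S,interpolation=cv2.INTER_CUBIC)
        h=hull(n,pose(models[t],*out[t][0]))
        cv2.polylines(b,[np.int32((h-c+.5)*S)],True,(0,255,255),1)
        row.append(b)
    tiles.append(np.hstack(row))
cv2.imwrite("pics/fit1.png",np.vstack(tiles))
E
```

```text
['Unreachable', 'finger_overhang', 'hand_in', 'read_state'] ['camera_model', 'capture', 'cut_out']
rack ('top',) [5.19783e+02 3.18004e+02 0.00000e+00 1.89000e-01] 8.63
rack ('scene',) [5.21292e+02 3.15804e+02 0.00000e+00 1.92000e-01] 4.31
rack ('top', 'scene') [5.20278e+02 3.16809e+02 0.00000e+00 1.83000e-01] 6.92
die ('top',) [ 474.169 -310.368    0.      -1.804] 1.29
die ('scene',) [ 481.039 -313.305    0.      -1.839] 1.78
die ('top', 'scene') [ 475.239 -310.879    0.      -1.806] 1.74
rest ('top',) [468.383 -21.336  -0.     -2.345] 0.31
rest ('scene',) [ 4.69619e+02 -2.38040e+01  1.17000e-01 -2.34600e+00] 0.49
rest ('top', 'scene') [468.809 -22.103   0.     -2.346] 0.6
rest ('top',) [468.383 -21.335  -0.93    0.796] 0.31
rest ('scene',) [469.622 -23.799  62.841  -2.346] 0.49
rest ('top', 'scene') [468.808 -22.108   0.     -2.346] 0.6
rest ('top',) [ 4.68383e+02 -2.13350e+01 -2.30000e-02  7.96000e-01] 0.31
rest ('scene',) [470.848 -22.531  14.352   0.799] 0.73
rest ('top', 'scene') [468.951 -22.057  -2.685   0.796] 0.65
rest ('top',) [468.383 -21.334 -15.862   3.938] 0.31
rest ('scene',) [470.853 -22.518   0.486   0.799] 0.73
rest ('top', 'scene') [468.926 -22.064  -2.985   0.796] 0.65
```

View pics/fit1.png

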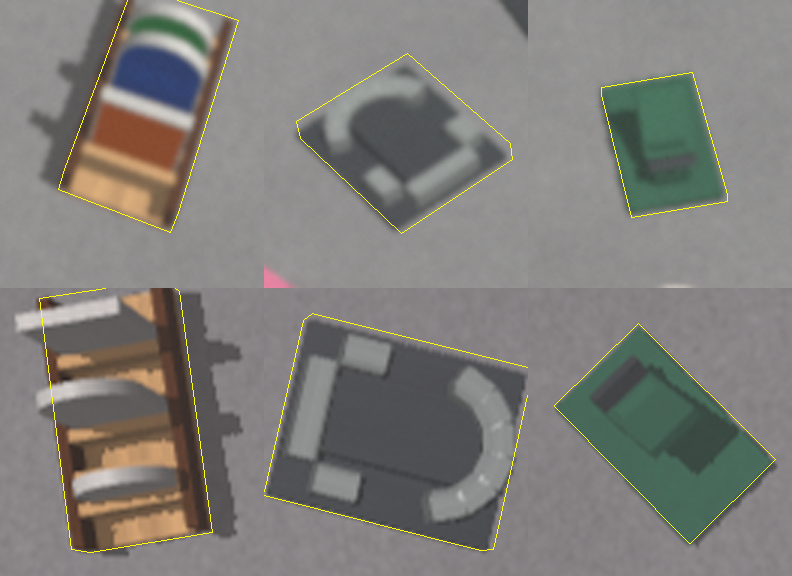

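The fits look good. The small die is a 6 mm plate carrying 22 mm walls, its round end toward world −y. The rest's slope rises toward (−x,−y), back toward the robot. Next I refine the die, rack and blank with a close crop.

```bash
cat >> h.py <<'E'
def D(off=0,z=0,n=40):
    "D outline in die frame, grown by off"
    a=np.linspace(-np.pi/2,np.pi/2,n); r=32+off
    p=np.r_[[[-50-off,-r]],np.c_[18+r*np.cos(a),r*np.sin(a)],[[-50-off,r]]]
    return np.c_[p,np.full(len(p),z)]
E
python3 - <<'E'
from h import *
im={n:vision.capture(n) for n in CM}
ctr={"top":(484,232),"scene":(231,205)}
M={}
for n in CM:
    L=[d for d in vision.cut_out(n,"die") if np.hypot(*(np.argwhere(d["mask"]).mean(0)[::-1]-ctr[n]))<15]
    if L: M[n]=L[0]["mask"]
base=box(-75,75,-62,62,0,6)
for sel in (("top",),("scene",),("top","scene")):
    ms=[(n,M[n]) for n in sel if n in M]
    v,e=fit(ms,base,[476,-310,0,-1.81],0); print("die",sel,np.round(v,3),round(e,2))
dv=v
# blank: blue pixels in scene, net mask in top; fit x,y,yaw with rim points
hsv=cv2.cvtColor(im["scene"],cv2.COLOR_BGR2HSV)
blue=cv2.inRange(hsv,(105,90,40),(130,255,255)); blue[:290]=0; blue[380:]=0; blue[:,:400]=0; blue[:,480:]=0
nb,lab,st,_=cv2.connectedComponentsWithStats(blue); k=1+np.argmax(st[1:,4]); blue=(lab==k).astype(np.uint8); print(st[k])
cb=max(cv2.findContours(blue,cv2.RETR_EXTERNAL,cv2.CHAIN_APPROX_NONE)[0],key=cv2.contourArea)[:,0].astype(float)
face=blankP[len(Dyz):]
Lt=[d for d in vision.cut_out("top","blank")][:1]; mt=Lt[0]["mask"]; print(Lt[0]["extent"],Lt[0]["score"])
rv=np.array([520.28,316.81,0,.183])
g=pose(np.array([[0,0,8.]]),*rv)[0]
def res(v,full=False):
    h=hull("scene",pose(face,v[0],v[1],v[2],v[3])).reshape(-1,1,2)
    bot_v=proj("scene",pose(np.array([[5,-32,45.],[5,32,45.]]),*v))[:,1].min()
    r=[cv2.pointPolygonTest(h,(p[0],p[1]),True)-.5 for p in cb if p[1]<bot_v]
    return np.array(r)
cb=cb[cb[:,1]<np.percentile(cb[:,1],60)]
def res(v):
    h=hull("scene",pose(face,v[0],v[1],8,v[2]))
    return [cv2.pointPolygonTest(h,(p[0],p[1]),True)-.5 for p in cb]
o=least_squares(res,[g[0],g[1],.183],x_scale=[10,10,.1],diff_step=1e-4,loss="soft_l1"); print("blank rack",g,"scene fit",o.x,np.std(res(o.x)))
def tile(n,c,w,S,polys):
    c=np.array(c)-w//2
    b=cv2.resize(im[n][c[1]:c[1]+w,c[0]:c[0]+w],None,fx=S,fy=S,interpolation=cv2.INTER_CUBIC)
    for P,col in polys: cv2.polylines(b,[np.int32((proj(n,P)-c+.5)*S)],True,col,1)
    return b
F=lambda x,v:pose(np.c_[np.full(len(Dyz),x),Dyz][2:],*v)
gv=[g[0],g[1],8,.183]
obl=lambda x:pose(np.array([[x,-32,0],[x,32,0],[x,32,90],[x,-32,90.]])+[50,0,8],*rv)
rk=[(pose(box(-85,85,-42,42,0,33)[[1,3,7,5]],*rv),(0,255,0))]
dd=[(pose(D(2,22),*dv),(0,255,255)),(pose(base[[1,3,7,5]],*dv),(0,255,0))]
bl=[(F(5,gv),(0,255,255)),(F(-5,gv),(255,255,0)),(obl(5),(0,0,255))]+rk
t=np.hstack([tile("scene",(436,330),84,4,bl)[:300,:],tile("scene",(231,205),100,4,dd)[:300,:]])
b=np.hstack([tile("top",(170,205),100,4,bl)[:300,:],tile("top",(484,232),84,4,dd)[:300,:]])
w=min(t.shape[1],b.shape[1]); cv2.imwrite("pics/fit2.png",np.vstack([t[:,:w],b[:,:w]]))
E
```

```text
die ('top',) [ 475.694 -313.539    0.      -1.815] 0.58
die ('scene',) [ 476.   -310.      0.     -1.81] nan
die ('top', 'scene') [ 475.694 -313.539    0.      -1.815] 0.58
[426 313  28  20 383]
[141.0, 192.4, 43.6, 17.2] 0.86
blank rack [520.28 316.81   8.  ] scene fit [5.25730083e+02 3.21177963e+02 4.96588510e-02] 0.7326935586251917
  return _methods._mean(a, axis=axis, dtype=dtype,
  ret = ret.dtype.type(ret / rcount)
```

View pics/fit2.png

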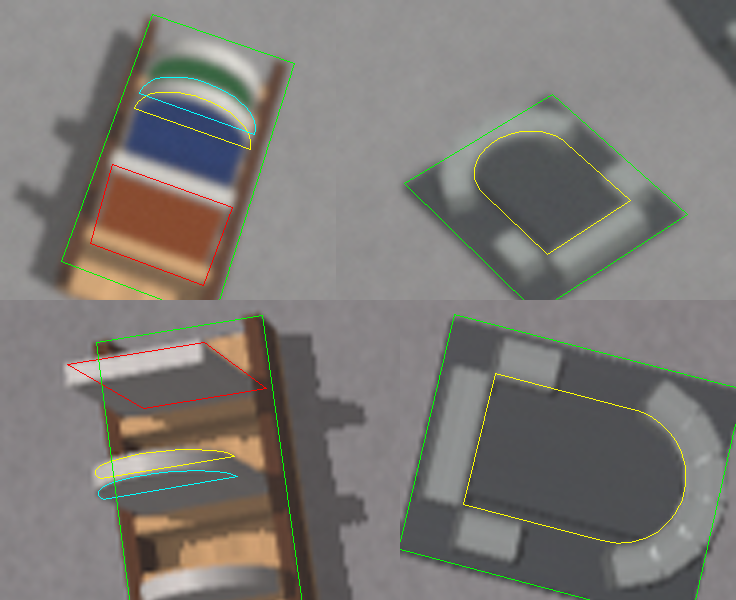

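Run:
```python
from h import *
im={n:vision.capture(n) for n in CM}
R0=np.array([520.28,316.81,.15])
obP=box(-5,5,-32,32,0,90)
t=np.linspace(0,2*np.pi,60); diP=np.vstack([np.c_[np.full(60,x),32*np.cos(t),32+32*np.sin(t)] for x in(-5,5)])
mod={"blank":(blankP,0,(440,320),(163,199)),"oblong":(obP,50,(434,340),(159,173)),"disc":(diP,-50,(445,305),(171,225))}
for k,(P,off,cs,ct) in mod.items():
    C=[]
    for n,c in(("scene",cs),("top",ct)):
        L=[d for d in vision.cut_out(n,k) if np.hypot(*(np.argwhere(d["mask"]).mean(0)[::-1]-c))<9]
        if not L: print("none",k,n); continue
        c=max(cv2.findContours(L[0]["mask"].astype(np.uint8),cv2.RETR_EXTERNAL,cv2.CHAIN_APPROX_NONE)[0],key=cv2.contourArea)[:,0].astype(float)
        C.append((n,c))
    def dist(v,n,c):
        h=hull(n,pose(P,v[0],v[1],8,v[2])); return np.array([cv2.pointPolygonTest(h,(p[0],p[1]),True)-.5 for p in c])
    g=pose(np.array([[off,0,0.]]),R0[0],R0[1],8,R0[2])[0]
    for sel in (["scene"],["top"],["scene","top"]):
        v=np.array([g[0],g[1],.15])
        for th in(4,3,2,1.5,1.5):
            K=[(n,c[np.abs(dist(v,n,c))<th]) for n,c in C if n in sel]
            o=least_squares(lambda v:np.r_[tuple(dist(v,n,c) for n,c in K)]if K else [0],v,x_scale=[10,10,.1],diff_step=1e-4,loss="soft_l1",f_scale=.7); v=o.x
        c0=v[:2]-off*np.array([np.cos(v[2]),np.sin(v[2])])
        print(k,sel,np.round(v,3),"rack centre",np.round(c0,1),[len(c) for n,c in K],round(float(np.sqrt(2*o.cost/max(1,sum(len(c) for n,c in K)))),2))
```

```text
blank ['scene'] [5.22420e+02 3.15611e+02 2.14000e-01] rack centre [522.4 315.6] [61] 0.37
blank ['top'] [5.21522e+02 3.19050e+02 1.95000e-01] rack centre [521.5 319. ] [76] 0.55
blank ['scene', 'top'] [5.21929e+02 3.16417e+02 1.57000e-01] rack centre [521.9 316.4] [60, 65] 0.5
oblong ['scene'] [5.71991e+02 3.25979e+02 2.22000e-01] rack centre [523.2 315. ] [66] 0.37
oblong ['top'] [5.70735e+02 3.29024e+02 1.71000e-01] rack centre [521.5 320.5] [75] 0.45
oblong ['scene', 'top'] [5.70868e+02 3.26854e+02 1.74000e-01] rack centre [521.6 318.2] [65, 74] 0.55
disc ['scene'] [4.74264e+02 3.06325e+02 1.35000e-01] rack centre [523.8 313.1] [42] 0.39
disc ['top'] [4.73690e+02 3.07972e+02 2.02000e-01] rack centre [522.7 318. ] [77] 0.53
disc ['scene', 'top'] [4.73922e+02 3.06919e+02 1.91000e-01] rack centre [523.  316.4] [42, 77] 0.54
```

```bash
cat >> h.py <<'E'
UP=np.array([0,0,1.])
def az(a): return np.array([np.cos(a),np.sin(a),0])
BL=np.array([522,317.3,8.]); BY=.175
RE=np.array([469,-22.4,0]); RY=-2.346
DI=np.array([476.2,-314.,0]); DY=-1.815
xr=az(RY); U=(xr+UP)*s; N=(UP-xr)*s; FOOT=RE-35*xr+32*UP; SEAT=FOOT+50*U+5*N
def rot(y,z): return np.c_[np.cross(y,z),y,z]
RK=rot(az(BY),-UP)          # rack grasp
RL=rot(N,-U)                # lean
yb=np.cross(U,N)
RS=rot(-yb,-N)              # side grasp
RD=rot(az(DY+np.pi/2),-UP)  # over die
def go(p,Rm):
    st=bot.read_state(); R0=rq(st["tool_rot"]).as_matrix()
    print("t",round(st["time"],2),"tcp",st["tcp_pos"].round(1),"F",st["contact_force"].round(1),"w",round(st["width"],1),"q",st["q"].round(2))
    print("  shift m",(R0.T@(np.asarray(p)-st["tcp_pos"])/1000).round(4),"dr",np.degrees(R.from_matrix(R0.T@Rm).as_rotvec()).round(2))
E
python3 - <<'E'
from h import *
T=R.from_euler("z",np.pi/2)
for nm,Rm,q1s in(("rack",RK,(.486,)),("lean",RL,(-.3,-.1,.1)),("side",RS,(-.1,.1,.3)),("side2",RS*[-1,-1,1],(.1,)),("die",RD,(-.65,))):
    for q1 in q1s:
        for S in (1.6,2.1):
            e=(R.from_euler("ZY",[q1,S]).inv()*R.from_matrix(Rm)*T.inv()).as_euler("ZYZ"); print(nm,q1,S,e.round(2))
print("SEAT",SEAT.round(1),"FOOT",FOOT.round(1))
go(BL+[0,0,160],RK)
E
```

```text
rack 0.486 1.6 [-0.    1.54  0.31]
rack 0.486 2.1 [0.   1.04 0.31]
lean -0.3 1.6 [ 0.73  1.22 -1.24]
lean -0.3 2.1 [ 0.95  0.88 -1.67]
lean -0.1 1.6 [ 0.67  1.09 -1.08]
lean -0.1 2.1 [ 0.96  0.74 -1.53]
lean 0.1 1.6 [ 0.58  0.97 -0.89]
lean 0.1 2.1 [ 0.93  0.6  -1.37]
side -0.1 1.6 [-0.65  2.01  0.54]
side -0.1 2.1 [-0.58  1.6   0.83]
side 0.1 1.6 [-0.56  2.12  0.72]
side 0.1 2.1 [-0.47  1.68  0.98]
side 0.3 1.6 [-0.43  2.22  0.93]
side 0.3 2.1 [-0.35  1.75  1.14]
side2 0.1 1.6 [-0.56  2.12 -2.42]
side2 0.1 2.1 [-0.47  1.68 -2.16]
die -0.65 1.6 [-0.    1.54 -0.41]
die -0.65 2.1 [ 0.    1.04 -0.41]
SEAT [471.2 -20.1  70.9] FOOT [493.5   2.6  32. ]
t 1.95 tcp [ 242.1 -493.9  222.5] F [-1.1 -0.4 -0.3] w 93.9 q [-1.18  0.3   1.52  0.    1.32 -0.07]
  shift m [ 0.6084 -0.6052  0.0545] dr [  0.     0.   -73.91]
```

```bash
r='{"hand":160,"translation":[0.608,-0.605,0.022],"dr":[0,0,-73.9]}'; python3 -m jog '[{"hand":160,"translation":[0.608,-0.605,0.022],"dr":[0,0,-73.9]},{"hand":160,"translation":[0.608,-0.605,0.022],"dr":[0,0,-73.9]},{"hand":160,"translation":[0.608,-0.605,0.022],"dr":[0,0,-73.9]},{"hand":160,"translation":[0.608,-0.605,0.022],"dr":[0,0,-73.9]},{"hand":160,"translation":[0.608,-0.605,0.022],"dr":[0,0,-73.9]},{"hand":160,"translation":[0.608,-0.605,0.022],"dr":[0,0,-73.9]},{"hand":160,"translation":[0.608,-0.605,0.022],"dr":[0,0,-73.9]},{"hand":160,"translation":[0.608,-0.605,0.022],"dr":[0,0,-73.9]}]' 25; python3 -c "
from h import *
go(BL+[0,0,192],RK)"
```

```text
time: 2.75
tcp_pos: [372.7, -113.9, 212.5]
tool_rot: [0.0, 0.674, 0.738, 0.0]
contact_force: [1.2, -0.4, -0.4]
width: 36.1
grip_force: 0.0
t 2.75 tcp [ 372.7 -113.9  212.5] F [ 1.2 -0.4 -0.4] w 36.1 q [-0.39 -0.06  1.95 -0.    1.25 -0.48]
  shift m [0.4159 0.1878 0.0125] dr [ 0.05  0.03 -4.82]
```

```bash
python3 -m jog '[{"hand":160,"translation":[0.416,0.188,0.012],"dr":[0,0,-4.8]},{"hand":160,"translation":[0.416,0.188,0.012],"dr":[0,0,-4.8]},{"hand":160,"translation":[0.416,0.188,0.012],"dr":[0,0,-4.8]},{"hand":160,"translation":[0.416,0.188,0.012],"dr":[0,0,-4.8]},{"hand":160,"translation":[0.416,0.188,0.012],"dr":[0,0,-4.8]},{"hand":160,"translation":[0.416,0.188,0.012],"dr":[0,0,-4.8]},{"hand":160,"translation":[0.416,0.188,0.012],"dr":[0,0,-4.8]},{"hand":160,"translation":[0.416,0.188,0.012],"dr":[0,0,-4.8]}]'; python3 -c "
from h import *
go(BL+[0,0,192],RK)"
```

```text
time: 3.55
tcp_pos: [505.9, 263.4, 201.7]
tool_rot: [0.0, 0.645, 0.764, 0.0]
contact_force: [0.8, -0.4, -0.4]
width: 35.0
grip_force: 0.0
t 3.55 tcp [505.9 263.4 201.7] F [ 0.8 -0.4 -0.4] w 35.0 q [ 0.42  0.36  1.49 -0.    1.29  0.25]
  shift m [0.0504 0.0249 0.0017] dr [ 0.02 -0.   -0.34]
```

```bash
python3 -m jog '[{"hand":160,"translation":[0.05,0.025,0.001],"dr":[0,0,-0.3]},{"hand":160,"translation":[0.05,0.025,0.001],"dr":[0,0,-0.3]},{"hand":160,"translation":[0.05,0.025,0.04],"dr":[0,0,-0.3]},{"hand":160,"translation":[0.05,0.025,0.04],"dr":[0,0,-0.3]},{"hand":160,"translation":[0.05,0.025,0.04],"dr":[0,0,-0.3]},{"hand":160,"translation":[0.05,0.025,0.04],"dr":[0,0,-0.3]},{"hand":160,"translation":[0.05,0.025,0.04],"dr":[0,0,-0.3]},{"hand":160,"translation":[0.05,0.025,0.04],"dr":[0,0,-0.3]}]'
cat > look.py <<'E'
import sys
from h import *
def look(name,cs,ct,w,S,polys=[]):
    row=[]
    for n,c in(("scene",cs),("top",ct)):
        im=vision.capture(n); c=np.array(c)-w//2; c=np.clip(c,0,[640-w,480-w])
        b=cv2.resize(im[c[1]:c[1]+w,c[0]:c[0]+w],None,fx=S,fy=S,interpolation=cv2.INTER_CUBIC)
        for P,col in polys: cv2.polylines(b,[np.int32((proj(n,P)-c+.5)*S)],False,col,1)
        row.append(b)
    cv2.imwrite(f"pics/{name}.png",np.hstack(row))
E
python3 -c "
from look import *
go(BL+[0,0,82],RK)
st=bot.read_state(); t=st['tcp_pos']; Rm=rq(st['tool_rot']).as_matrix(); 
ax=lambda z:np.array([t+Rm@[0,-17.5,z],t+Rm@[0,17.5,z]])
look('above',(438,310),(165,200),100,4,[(ax(17),(0,255,255))])
"
```

```text
time: 4.35
tcp_pos: [522.2, 314.6, 162.9]
tool_rot: [0.0, 0.643, 0.766, 0.001]
contact_force: [-0.2, -0.1, -0.5]
width: 35.0
grip_force: 0.0
t 4.35 tcp [522.2 314.6 162.9] F [-0.2 -0.1 -0.5] w 35.0 q [0.48 0.48 1.41 0.   1.25 0.31]
  shift m [0.0026 0.0002 0.0729] dr [ 0.09 -0.03 -0.08]
```

View pics/above.png

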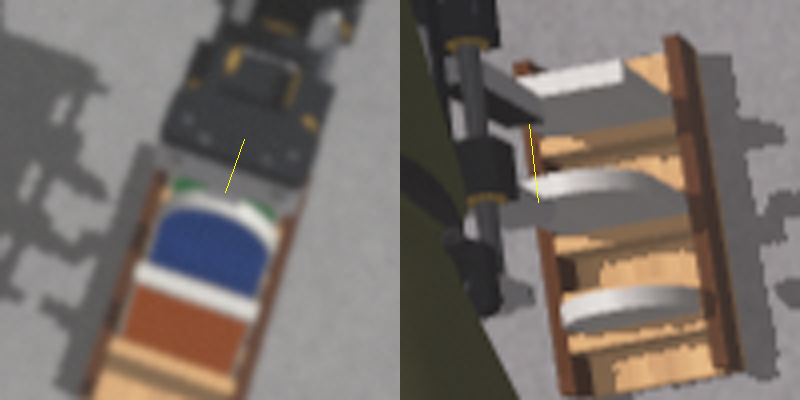

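```bash
python3 -m jog '[{"hand":160,"translation":[0.0025,0,0.03],"dr":[0,0,0]},{"hand":160,"translation":[0.0025,0,0.045],"dr":[0,0,0]},{"hand":160,"translation":[0.0025,0,0.055],"dr":[0,0,0]},{"hand":160,"translation":[0.0025,0,0.065],"dr":[0,0,0]},{"hand":160,"translation":[0.0025,0,0.073],"dr":[0,0,0]},{"hand":160,"translation":[0.0025,0,0.073],"dr":[0,0,0]},{"hand":160,"translation":[0.0025,0,0.073],"dr":[0,0,0]},{"hand":160,"translation":[0.0025,0,0.073],"dr":[0,0,0]}]'; python3 -c "
from look import *
go(BL+[0,0,82],RK)
look('low',(438,310),(165,200),100,4)
"
```

```text
time: 5.25
tcp_pos: [521.7, 317.3, 89.4]
tool_rot: [0.0, 0.643, 0.766, 0.0]
contact_force: [0.3, -0.3, -0.6]
width: 35.1
grip_force: 0.0
t 5.25 tcp [521.7 317.3  89.4] F [ 0.3 -0.3 -0.6] w 35.1 q [0.49 0.57 1.47 0.   1.11 0.31]
  shift m [-0.0001  0.0003 -0.0006] dr [ 0.05 -0.02 -0.06]
```

View pics/low.png

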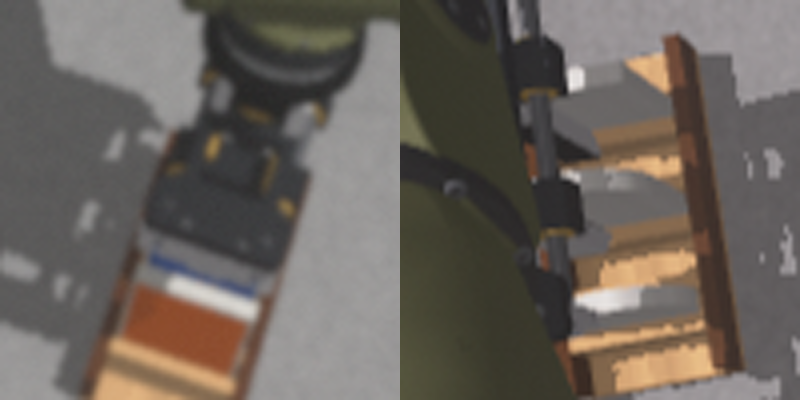

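The hand straddles the blue blank, and the neighbours are clear on both sides. Closing gently.

```bash
python3 -m jog '[{"hand":200,"translation":[0,0,0],"dr":[0,0,0]},{"hand":215,"translation":[0,0,0],"dr":[0,0,0]},{"hand":225,"translation":[0,0,0],"dr":[0,0,0]},{"hand":232,"translation":[0,0,0],"dr":[0,0,0]},{"hand":240,"translation":[0,0,0],"dr":[0,0,0]},{"hand":240,"translation":[0,0,0],"dr":[0,0,0]},{"hand":255,"translation":[0,0,0],"dr":[0,0,0]},{"hand":255,"translation":[0,0,0],"dr":[0,0,0]}]' 10; python3 -c "
from h import *
go(BL+[0,0,82],RK)"
```

```text
time: 6.15
tcp_pos: [521.4, 317.2, 88.7]
tool_rot: [0.0, 0.643, 0.766, 0.0]
contact_force: [0.3, 0.1, 0.8]
width: 10.1
grip_force: 10.0
t 6.15 tcp [521.4 317.2  88.7] F [0.3 0.1 0.8] w 10.1 q [ 0.49  0.57  1.47 -0.    1.11  0.31]
  shift m [ 0.      0.0006 -0.0013] dr [ 0.01 -0.   -0.06]
```

```bash
python3 -m jog '[{"hand":255,"translation":[0,0,0],"dr":[0,0,0]},{"hand":255,"translation":[0,0,-0.01],"dr":[0,0,0]},{"hand":255,"translation":[0,0,-0.025],"dr":[0,0,0]},{"hand":255,"translation":[0,0,-0.045],"dr":[0,0,0]},{"hand":255,"translation":[0,0,-0.07],"dr":[0,0,0]},{"hand":255,"translation":[0,0,-0.1],"dr":[0,0,0]},{"hand":255,"translation":[0,0,-0.13],"dr":[0,0,0]},{"hand":255,"translation":[0,0,-0.13],"dr":[0,0,0]}]' 30; python3 -c "
from h import *
P=FOOT+82*U+5*N
print(P)
go(P+70*U+40*N,RL)"
```

```text
time: 6.95
tcp_pos: [522.5, 317.8, 224.3]
tool_rot: [0.001, 0.643, 0.766, 0.004]
contact_force: [0.1, 0.4, -2.1]
width: 9.7
grip_force: 30.0
[455.38963659 -36.29073278  93.51828996]
t 6.95 tcp [522.5 317.8 224.3] F [ 0.1  0.4 -2.1] w 9.7 q [0.49 0.43 1.34 0.   1.36 0.31]
  shift m [-0.3496 -0.1451  0.051 ] dr [-43.06  13.96 -33.72]
```

```bash
python3 -m jog '[{"hand":255,"translation":[-0.05,-0.02,0.0],"dr":[0,0,0]},{"hand":255,"translation":[-0.1,-0.04,0.0],"dr":[-5,1.6,-4]},{"hand":255,"translation":[-0.35,-0.145,0.04],"dr":[-43.1,14,-33.7]},{"hand":255,"translation":[-0.35,-0.145,0.04],"dr":[-43.1,14,-33.7]},{"hand":255,"translation":[-0.35,-0.145,0.051],"dr":[-43.1,14,-33.7]},{"hand":255,"translation":[-0.35,-0.145,0.051],"dr":[-43.1,14,-33.7]},{"hand":255,"translation":[-0.35,-0.145,0.051],"dr":[-43.1,14,-33.7]},{"hand":255,"translation":[-0.35,-0.145,0.051],"dr":[-43.1,14,-33.7]}]'; python3 -c "
from h import *
P=FOOT+82*U+5*N
go(P+70*U+40*N,RL)"
```

```text
time: 7.75
tcp_pos: [457.3, 30.4, 182.4]
tool_rot: [0.088, 0.443, 0.855, 0.257]
contact_force: [0.6, -0.1, -2.7]
width: 9.7
grip_force: 30.0
t 7.75 tcp [457.3  30.4 182.4] F [ 0.6 -0.1 -2.7] w 9.7 q [-0.27 -0.03  2.09  0.62  0.88 -1.24]
  shift m [-0.0566 -0.0566 -0.0265] dr [-13.34   2.15  -9.91]
```

```bash
python3 -m jog '[{"hand":255,"translation":[-0.0566,-0.0566,-0.0265],"dr":[-13.3,2.2,-9.9]},{"hand":255,"translation":[-0.0566,-0.0566,-0.0265],"dr":[-13.3,2.2,-9.9]},{"hand":255,"translation":[-0.0566,-0.0566,-0.0265],"dr":[-13.3,2.2,-9.9]},{"hand":255,"translation":[-0.0566,-0.0566,-0.0265],"dr":[-13.3,2.2,-9.9]},{"hand":255,"translation":[-0.0566,-0.0566,-0.0265],"dr":[-13.3,2.2,-9.9]},{"hand":255,"translation":[-0.0566,-0.0566,-0.0265],"dr":[-13.3,2.2,-9.9]},{"hand":255,"translation":[-0.0566,-0.0566,-0.0265],"dr":[-13.3,2.2,-9.9]},{"hand":255,"translation":[-0.0566,-0.0566,-0.0265],"dr":[-13.3,2.2,-9.9]}]'; python3 -c "
from look import *
P=FOOT+82*U+5*N
go(P+70*U+40*N,RL)
st=bot.read_state(); t=st['tcp_pos']; Rm=rq(st['tool_rot']).as_matrix()
B=np.c_[np.full(len(Dyz),5),Dyz]; W=t+(B-[0,0,82])@np.c_[Rm[:,0],-Rm[:,0],Rm[:,0]].T*0+ (B[:,:1]*Rm[:,1]+B[:,1:2]*Rm[:,0]-(B[:,2:]-82)*Rm[:,2])
W0=pose(np.array([[-35,-20,32],[-35,20,32],[-35+58*s,20,32+58*s],[-35+58*s,-20,32+58*s],[-35,-20,32.]]),*RE,RY)
look('lean1',(324,240),(350,240),100,4,[(W,(0,255,255)),(W0,(0,0,255))])
"
```

```text
time: 8.55
tcp_pos: [441.2, -49.8, 171.8]
tool_rot: [0.143, 0.35, 0.856, 0.353]
contact_force: [-0.8, -0.0, -1.5]
width: 9.9
grip_force: 30.0
t 8.55 tcp [441.2 -49.8 171.8] F [-0.8 -0.  -1.5] w 9.9 q [-0.61  0.05  2.14  0.94  1.04 -1.94]
  shift m [-0.0006 -0.0015 -0.0008] dr [-0.21 -0.11 -0.09]
```

View pics/lean1.png

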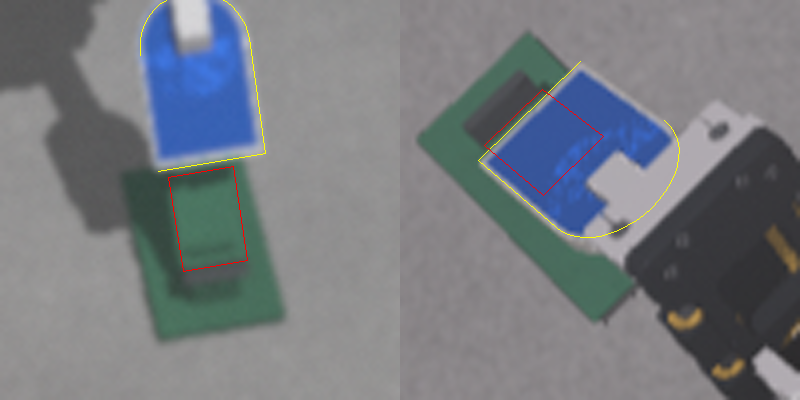

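```bash
python3 -m jog '[{"hand":255,"translation":[-0.0006,-0.015,0.0],"dr":[-0.2,-0.1,0]},{"hand":255,"translation":[-0.0006,-0.03,0.01],"dr":[-0.2,-0.1,0]},{"hand":255,"translation":[-0.0006,-0.0385,0.03],"dr":[-0.2,-0.1,0]},{"hand":255,"translation":[-0.0006,-0.0385,0.045],"dr":[-0.2,-0.1,0]},{"hand":255,"translation":[-0.0006,-0.0385,0.055],"dr":[-0.2,-0.1,0]},{"hand":255,"translation":[-0.0006,-0.0385,0.061],"dr":[-0.2,-0.1,0]},{"hand":255,"translation":[-0.0006,-0.0385,0.061],"dr":[-0.2,-0.1,0]},{"hand":255,"translation":[-0.0006,-0.0385,0.061],"dr":[-0.2,-0.1,0]}]'; python3 -c "
from h import *
P=FOOT+82*U+5*N
go(P,RL)"
```

```text
time: 9.45
tcp_pos: [453.6, -39.3, 102.3]
tool_rot: [0.145, 0.35, 0.854, 0.355]
contact_force: [8.5, 6.0, -0.1]
width: 9.9
grip_force: 30.0
t 9.45 tcp [453.6 -39.3 102.3] F [ 8.5  6.  -0.1] w 9.9 q [-0.57  0.21  2.18  1.07  0.91 -2.13]
  shift m [ 0.0008 -0.0039  0.0086] dr [ 0.16  0.08 -0.09]
```

```bash
python3 -c "
from look import *
P=FOOT+82*U+5*N
W0=pose(np.array([[-35,-20,32],[-35,20,32],[-35+58*s,20,32+58*s],[-35+58*s,-20,32+58*s],[-35,-20,32.]]),*RE,RY)
st=bot.read_state(); t=st['tcp_pos']; Rm=rq(st['tool_rot']).as_matrix()
B=np.c_[np.full(len(Dyz),5),Dyz]; W=t+(B[:,:1]*Rm[:,1]+B[:,1:2]*Rm[:,0]-(B[:,2:]-82)*Rm[:,2])
look('lean2',(324,240),(350,240),100,4,[(W,(0,255,255)),(W0,(0,0,255))])
go(P,RL)
print(bot.read_state()['ft_torque'])
"
```

```text
t 9.55 tcp [453.6 -39.3 102.4] F [ 8.6  5.5 -0.3] w 9.9 q [-0.57  0.21  2.18  1.07  0.91 -2.13]
  shift m [ 0.0008 -0.0039  0.0087] dr [ 0.16  0.08 -0.09]
[ 0.89535091 -1.49476335 -0.34626099]
```

View pics/lean2.png

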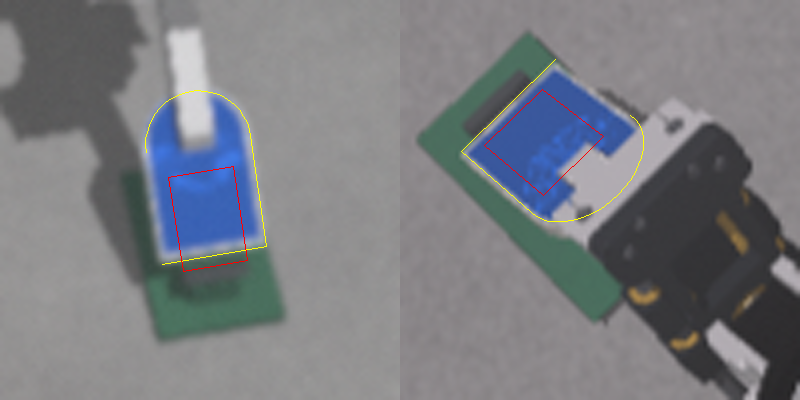

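The blank is aligned over the rest with its foot about 9 mm above the ledge. It already presses lightly on the panel, so I back off 2 mm along the normal and go on down.

```bash
python3 -m jog '[{"hand":255,"translation":[0,0.001,0],"dr":[0,0,0]},{"hand":255,"translation":[0,0.002,0],"dr":[0,0,0]},{"hand":255,"translation":[0,0.0025,0],"dr":[0,0,0]},{"hand":255,"translation":[0,0.0025,0.001],"dr":[0,0,0]},{"hand":255,"translation":[0,0.0025,0.002],"dr":[0,0,0]},{"hand":255,"translation":[0,0.0025,0.003],"dr":[0,0,0]},{"hand":255,"translation":[0,0.0025,0.004],"dr":[0,0,0]},{"hand":255,"translation":[0,0.0025,0.004],"dr":[0,0,0]}]'; python3 -c "
from h import *
P=FOOT+82*U+5*N
go(P,RL)
st=bot.read_state(); print(rq(st['tool_rot']).as_matrix().T@st['contact_force'],st['ft_torque'])"
```

```text
time: 10.35
tcp_pos: [455.7, -36.3, 100.0]
tool_rot: [0.144, 0.35, 0.855, 0.355]
contact_force: [0.9, 0.5, -1.4]
width: 10.2
grip_force: 30.0
t 10.35 tcp [455.7 -36.3 100. ] F [ 0.9  0.5 -1.4] w 10.2 q [-0.56  0.22  2.17  1.08  0.9  -2.13]
  shift m [ 0.0002 -0.0047  0.0044] dr [ 0.02  0.02 -0.16]
[-0.29794606 -0.33088342  1.64595798] [-0.2416483   0.04357161 -0.0747345 ]
```

```bash
python3 -m jog '[{"hand":255,"translation":[0,0,0.001],"dr":[0,0,0]},{"hand":255,"translation":[0,0,0.0015],"dr":[0,0,0]},{"hand":255,"translation":[0,0,0.002],"dr":[0,0,0]},{"hand":255,"translation":[0,0,0.0025],"dr":[0,0,0]},{"hand":255,"translation":[0,0,0.003],"dr":[0,0,0]},{"hand":255,"translation":[0,0,0.0035],"dr":[0,0,0]},{"hand":255,"translation":[0,0,0.004],"dr":[0,0,0]},{"hand":255,"translation":[0,0,0.004],"dr":[0,0,0]}]'; python3 -c "
from h import *
P=FOOT+82*U+5*N
go(P,RL)
st=bot.read_state(); print(rq(st['tool_rot']).as_matrix().T@st['contact_force'],st['ft_torque'])"
```

```text
time: 11.15
tcp_pos: [457.6, -34.3, 97.2]
tool_rot: [0.144, 0.35, 0.855, 0.355]
contact_force: [0.4, -0.5, -1.1]
width: 10.0
grip_force: 30.0
t 11.15 tcp [457.6 -34.3  97.2] F [ 0.4 -0.5 -1.1] w 10.0 q [-0.55  0.23  2.17  1.09  0.89 -2.13]
  shift m [ 0.0002 -0.0047  0.0005] dr [ 0.01  0.03 -0.15]
[-0.69156144 -0.79890438  0.69183813] [-0.15133914 -0.02188598 -0.03192416]
```

```bash
python3 -m jog '[{"hand":255,"translation":[0,0,0.0005],"dr":[0,0,0]},{"hand":255,"translation":[0,0,0.001],"dr":[0,0,0]},{"hand":255,"translation":[0,0,0.0015],"dr":[0,0,0]},{"hand":255,"translation":[0,0,0.002],"dr":[0,0,0]},{"hand":255,"translation":[0,0,0.0025],"dr":[0,0,0]},{"hand":255,"translation":[0,0,0.003],"dr":[0,0,0]},{"hand":255,"translation":[0,0,0.003],"dr":[0,0,0]},{"hand":255,"translation":[0,0,0.003],"dr":[0,0,0]}]'; python3 -c "
from h import *
P=FOOT+82*U+5*N
go(P,RL)
st=bot.read_state(); print(rq(st['tool_rot']).as_matrix().T@st['contact_force'],st['ft_torque'])"
```

```text
time: 11.95
tcp_pos: [459.0, -33.6, 96.0]
tool_rot: [0.145, 0.35, 0.855, 0.354]
contact_force: [-25.5, -14.5, 24.9]
width: 9.5
grip_force: 30.0
t 11.95 tcp [459.  -33.6  96. ] F [-25.5 -14.5  24.9] w 9.5 q [-0.55  0.23  2.17  1.09  0.89 -2.14]
  shift m [ 0.0006 -0.0049 -0.0014] dr [ 0.03  0.1  -0.09]
[  8.03351429  -2.35290216 -37.53427401] [0.1372272  1.29943389 1.06706853]
```

```bash
python3 -m jog '[{"hand":255,"translation":[0,0,-0.001],"dr":[0,0,0]},{"hand":255,"translation":[0,0,-0.002],"dr":[0,0,0]},{"hand":255,"translation":[0,-0.0005,-0.003],"dr":[0,0,0]},{"hand":255,"translation":[0,-0.001,-0.003],"dr":[0,0,0]},{"hand":255,"translation":[0,-0.001,-0.003],"dr":[0,0,0]},{"hand":235,"translation":[0,-0.001,-0.003],"dr":[0,0,0]},{"hand":215,"translation":[0,-0.001,-0.003],"dr":[0,0,0]},{"hand":200,"translation":[0,-0.001,-0.003],"dr":[0,0,0]}]'; python3 -c "
from h import *
P=FOOT+82*U+5*N
go(P,RL)
st=bot.read_state(); print(rq(st['tool_rot']).as_matrix().T@st['contact_force'],st['ft_torque'])"
```

```text
time: 12.75
tcp_pos: [456.9, -34.9, 96.3]
tool_rot: [0.144, 0.35, 0.855, 0.354]
contact_force: [0.2, 0.0, 0.2]
width: 19.0
grip_force: 0.3
t 12.75 tcp [456.9 -34.9  96.3] F [0.2 0.  0.2] w 19.0 q [-0.56  0.23  2.17  1.09  0.89 -2.14]
  shift m [ 0.0001 -0.0034  0.0005] dr [-0.02  0.02 -0.16]
[-0.14993531  0.22531449 -0.01390874] [-0.23438304  0.19969155  0.03100385]
```

```bash
python3 -m jog '[{"hand":190,"translation":[0,0,-0.005],"dr":[0,0,0]},{"hand":185,"translation":[0,0,-0.02],"dr":[0,0,0]},{"hand":185,"translation":[0,0,-0.05],"dr":[0,0,0]},{"hand":185,"translation":[0,0,-0.09],"dr":[0,0,0]},{"hand":100,"translation":[0,0.05,-0.11],"dr":[0,0,0]},{"hand":0,"translation":[0,0.1,-0.11],"dr":[0,0,0]},{"hand":0,"translation":[0,0.12,-0.11],"dr":[0,0,0]},{"hand":0,"translation":[0,0.12,-0.11],"dr":[0,0,0]}]'
python3 - <<'E'
from look import *
st=bot.read_state()
C=[]
for n in CM:
    im=vision.capture(n); L=vision.cut_out(n,"blank"); print(n,[(round(d["score"],2),d["extent"]) for d in L])
    cc=np.array((324,245) if n=="scene" else (338,235))
    L=[d for d in L if np.hypot(*(np.argwhere(d["mask"]).mean(0)[::-1]-cc))<20]
    if L: C.append((n,max(cv2.findContours(L[0]["mask"].astype(np.uint8),cv2.RETR_EXTERNAL,cv2.CHAIN_APPROX_NONE)[0],key=cv2.contourArea)[:,0].astype(float)))
B0=np.c_[N,yb,U]
def place(v): # offsets along N,yb,U (mm), rot about N
    Rm=R.from_rotvec(v[3]*N).as_matrix()@B0; return FOOT+B0@np.array([5+v[0],v[1],v[2]])+blankP@Rm.T
def dist(v,n,c): h=hull(n,place(v)); return np.array([cv2.pointPolygonTest(h,(p[0],p[1]),True)-.5 for p in c])
for sel in (["scene"],["top"],["scene","top"]):
    v=np.zeros(4)
    for th in(8,4,3,3):
        K=[(n,c[np.abs(dist(v,n,c))<th]) for n,c in C if n in sel]
        if not K: break
        o=least_squares(lambda v:np.r_[tuple(dist(v,n,c) for n,c in K)+(np.array([v[0]*.02]),)],v,x_scale=[5,5,5,.05],diff_step=1e-3,loss="soft_l1"); v=o.x
    print(sel,v.round(3),[(len(c)) for n,c in K])
P2=[(place(v)[len(Dyz):],(0,255,255))]
look("leaned",(324,240),(345,240),100,4,P2)
go(SEAT+10*U+100*N,RS)
E
```

```text
time: 13.55
tcp_pos: [463.0, -29.4, 261.5]
tool_rot: [0.146, 0.349, 0.855, 0.354]
contact_force: [-1.1, -0.6, -1.0]
width: 54.3
grip_force: 0.0
scene []
top [(0.63, [311.9, 210.0, 36.0, 39.5])]
['scene'] [0. 0. 0. 0.] []
['top'] [ 0.     0.    -7.531 -0.067] [63]
['scene', 'top'] [ 0.     0.    -7.531 -0.067] [63]
t 13.85 tcp [461.7 -30.5 258.1] F [0.4 0.6 0.4] w 78.6 q [-0.54 -0.07  2.03  0.86  1.14 -1.69]
  shift m [ 0.0003 -0.0224  0.1323] dr [ 69.07 -69.39  69.1 ]
```

View pics/leaned.png

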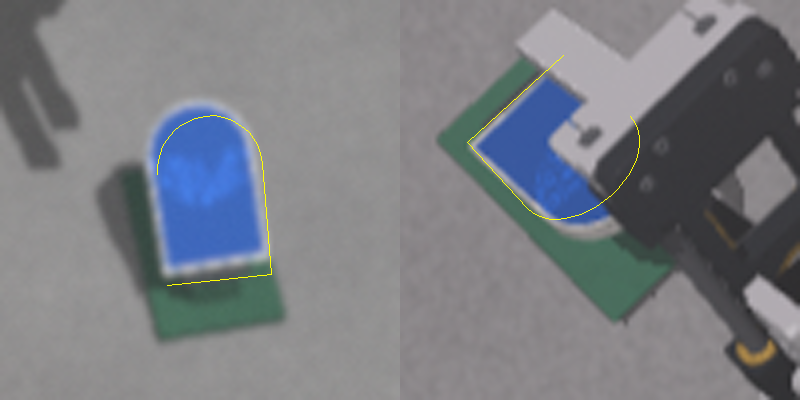

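```bash
python3 -m jog '[{"hand":0,"translation":[0,0.018,0.0],"dr":[69,-69,69]},{"hand":0,"translation":[0,0.018,0.0],"dr":[69,-69,69]},{"hand":0,"translation":[0,0.018,0.02],"dr":[69,-69,69]},{"hand":0,"translation":[0,0.018,0.04],"dr":[69,-69,69]},{"hand":0,"translation":[0,0.018,0.06],"dr":[69,-69,69]},{"hand":0,"translation":[0,0.018,0.08],"dr":[69,-69,69]},{"hand":0,"translation":[0,0.018,0.1],"dr":[69,-69,69]},{"hand":0,"translation":[0,0.018,0.13],"dr":[69,-69,69]}]'
python3 - <<'E'
from h import *
go(SEAT+10*U+120*N,RS)
E
```

```text
time: 14.65
tcp_pos: [531.4, 39.7, 185.5]
tool_rot: [0.152, 0.659, 0.735, 0.045]
contact_force: [0.3, -0.7, -0.1]
width: 93.8
grip_force: 0.0
t 14.65 tcp [531.4  39.7 185.5] F [ 0.3 -0.7 -0.1] w 93.8 q [ 0.08  0.16  1.81 -0.2   0.9   0.08]
  shift m [-0.     -0.0121  0.0205] dr [ 37.35 -39.55  40.06]
```

```bash
python3 -m jog '[{"hand":0,"translation":[0,-0.012,0.02],"dr":[37.4,-39.5,40.1]},{"hand":0,"translation":[0,-0.012,0.02],"dr":[37.4,-39.5,40.1]},{"hand":0,"translation":[0,-0.012,0.02],"dr":[37.4,-39.5,40.1]},{"hand":0,"translation":[0,-0.012,0.02],"dr":[37.4,-39.5,40.1]},{"hand":0,"translation":[0,-0.012,0.02],"dr":[37.4,-39.5,40.1]},{"hand":0,"translation":[0,-0.012,0.02],"dr":[37.4,-39.5,40.1]},{"hand":0,"translation":[0,-0.012,0.02],"dr":[37.4,-39.5,40.1]},{"hand":0,"translation":[0,-0.012,0.02],"dr":[37.4,-39.5,40.1]}]'
cat > fitb.py <<'E'
from look import *
B0=np.c_[N,yb,U]
def film(ins):
    a=np.linspace(0,np.pi,25); r=32-ins
    return np.c_[np.full(27,5.),np.r_[[-r,r],r*np.cos(a)],np.r_[[ins,ins],68+r*np.sin(a)]]
def place(v,P):
    Rm=R.from_rotvec(v[3]*N).as_matrix()@B0; return FOOT+B0@np.array([5+v[0],v[1],v[2]])+P@Rm.T
if __name__=="__main__":
    C=[]
    for n,c in(("scene",(324,240)),("top",(338,235))):
        im=vision.capture(n); hsv=cv2.cvtColor(im,cv2.COLOR_BGR2HSV); m=cv2.inRange(hsv,(100,110,40),(130,255,255))
        k=np.zeros_like(m); cv2.circle(k,c,45,255,-1); m&=k
        c=max(cv2.findContours(m,cv2.RETR_EXTERNAL,cv2.CHAIN_APPROX_NONE)[0],key=cv2.contourArea); print(n,cv2.contourArea(c),cv2.boundingRect(c))
        C.append((n,c[:,0].astype(float)))
    def dist(v,n,c): h=hull(n,place(v,film(v[4]))); return np.array([cv2.pointPolygonTest(h,(p[0],p[1]),True)-.5 for p in c])
    for sel in (["scene"],["top"],["scene","top"]):
        v=np.array([0,0,0,0,2.])
        for th in(10,5,2.5,2):
            K=[(n,c[np.abs(dist(v,n,c))<th]) for n,c in C if n in sel]
            o=least_squares(lambda v:np.r_[tuple(dist(v,n,c) for n,c in K)+(.1*(v[4:]-2),v[:1]*(.3 if len(sel)==1 else .02))],v,x_scale=[5,5,5,.05,1],diff_step=1e-3,loss="soft_l1"); v=o.x
        print(sel,v.round(3),[len(c) for n,c in K],np.sqrt(o.cost))
    look("leaned2",(324,240),(338,235),100,4,[(place(v,film(v[4])),(0,255,255))])
    go(SEAT-2*U+60*N,RS)
E
python3 fitb.py
```

```text
time: 15.45
tcp_pos: [525.1, 35.6, 162.7]
tool_rot: [0.147, 0.851, 0.358, -0.355]
contact_force: [-0.7, 0.1, 0.5]
width: 93.8
grip_force: 0.0
scene 188.0 (312, 217, 19, 16)
top 980.5 (314, 206, 44, 40)
['scene'] [  0.    -45.03   30.849  -0.702  15.263] [37] 2.9741196236249205
['top'] [ 0.     0.     1.359 -0.035  1.246] [97] 6.271386749901718
['scene', 'top'] [ 0.     0.913  0.006 -0.016  1.58 ] [27, 93] 6.477890150082715
t 15.65 tcp [525.2  35.4 162.6] F [ 0.3 -0.  -0.3] w 94.5 q [ 0.19  0.69  1.27 -0.43  1.84  0.98]
  shift m [0.0119 0.0003 0.0597] dr [ 0.07 -0.2   0.41]
```

View pics/leaned2.png

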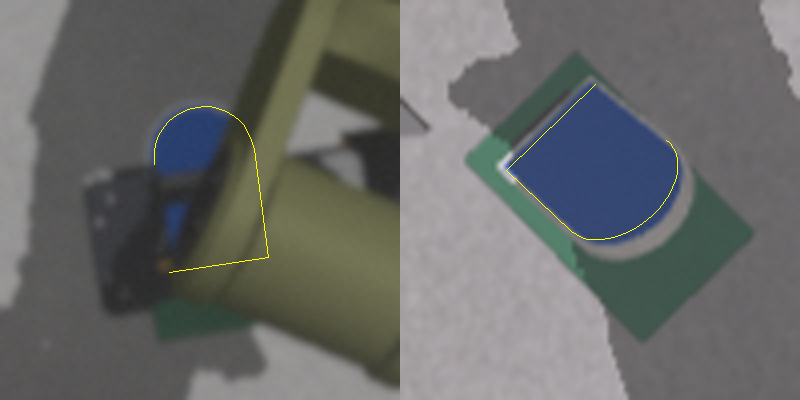

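Run:
```python
from fitb import *
C=[]
L=cv2.imread("pics/leaned.png")[:,:400]
m=cv2.inRange(cv2.cvtColor(L,cv2.COLOR_BGR2HSV),(100,110,40),(130,255,255)); m=cv2.morphologyEx(m,cv2.MORPH_CLOSE,np.ones((9,9)))
c=max(cv2.findContours(m,cv2.RETR_EXTERNAL,cv2.CHAIN_APPROX_NONE)[0],key=cv2.contourArea)[::4,0].astype(float)
C.append(("scene",(c+.5)/4-.5+[274,190]))
im=vision.capture("top"); m=cv2.inRange(cv2.cvtColor(im,cv2.COLOR_BGR2HSV),(100,110,40),(130,255,255)); k=np.zeros_like(m); cv2.circle(k,(338,235),45,255,-1); m&=k
up=cv2.resize(m,None,fx=4,fy=4,interpolation=cv2.INTER_LINEAR); up=cv2.inRange(up,128,255)
c=max(cv2.findContours(up,cv2.RETR_EXTERNAL,cv2.CHAIN_APPROX_NONE)[0],key=cv2.contourArea)[::4,0].astype(float)
C.append(("top",(c+.5)/4-.5))
def dist(w,n,c):
    v=w-100; h=hull(n,place(v*[1,1,1,.01,1],film(v[4]))); return np.array([cv2.pointPolygonTest(h,(p[0],p[1]),True) for p in c])
for sel in (["scene"],["top"],["scene","top"]):
    w=np.array([1,0,0,0,2.])+100
    for th in(10,5,2.5,2):
        K=[(n,c[np.abs(dist(w,n,c))<th]) for n,c in C if n in sel]
        o=least_squares(lambda w:np.r_[tuple(dist(w,n,c) for n,c in K)+(.5*(w[4:]-102),(w[:1]-100)*(.3 if len(sel)==1 else .02))],w,diff_step=1e-3,loss="soft_l1"); w=o.x
    print(sel,(w-100).round(2),[len(c) for n,c in K],np.sqrt(2*o.cost/sum(len(c) for n,c in K)))
```

```text
['scene'] [-0.45  0.15  2.06  1.46  4.19] [106] 0.21169399701230954
['top'] [75.73 12.41 90.48 -1.73  6.65] [115] 0.789316746918543
['scene', 'top'] [-4.93  0.5   1.15 -0.45  3.62] [106, 87] 0.4523594211521779
```

```bash
python3 -m jog '[{"hand":0,"translation":[0.0104,0,0.03],"dr":[0,0,0.3]},{"hand":0,"translation":[0.0104,0,0.06],"dr":[0,0,0.3]},{"hand":0,"translation":[0.0104,0,0.08],"dr":[0,0,0.3]},{"hand":0,"translation":[0.0104,0,0.09],"dr":[0,0,0.3]},{"hand":0,"translation":[0.0104,0,0.098],"dr":[0,0,0.3]},{"hand":0,"translation":[0.0104,0,0.104],"dr":[0,0,0.3]},{"hand":0,"translation":[0.0104,0,0.1087],"dr":[0,0,0.3]},{"hand":0,"translation":[0.0104,0,0.1087],"dr":[0,0,0.3]}]'
python3 - <<'E'
from look import *
go(SEAT-.5*U+11*N,RS)
t=[SEAT+3.7*N+Rm for Rm in (-32*yb,32*yb)]
look("side",(324,240),(338,235),100,4)
E
```

```text
time: 16.5
tcp_pos: [476.8, -13.6, 79.2]
tool_rot: [0.148, 0.852, 0.358, -0.351]
contact_force: [-1.3, 0.3, -0.1]
width: 93.7
grip_force: 0.0
t 16.5 tcp [476.8 -13.6  79.2] F [-1.3  0.3 -0.1] w 93.7 q [ 0.13  0.69  1.5  -0.45  1.62  1.04]
  shift m [0.0003 0.0006 0.0009] dr [ 0.04 -0.17 -0.03]
```

View pics/side.png

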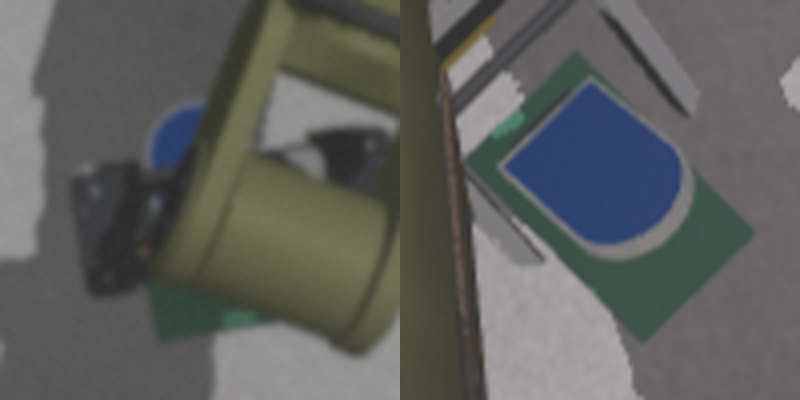

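The blank leans properly, with the fingers straddling it symmetrically, about 16 mm clear on each side. Closing gently.

```bash
python3 -m jog '[{"hand":40,"translation":[0,0,0],"dr":[0,0,0]},{"hand":55,"translation":[0,0,0],"dr":[0,0,0]},{"hand":65,"translation":[0,0,0],"dr":[0,0,0]},{"hand":72,"translation":[0,0,0],"dr":[0,0,0]},{"hand":78,"translation":[0,0,0],"dr":[0,0,0]},{"hand":84,"translation":[0,0,0],"dr":[0,0,0]},{"hand":90,"translation":[0,0,0],"dr":[0,0,0]},{"hand":120,"translation":[0,0,0],"dr":[0,0,0]}]' 10
python3 - <<'E'
from h import *
go(SEAT-.5*U+11*N,RS)
E
```

```text
time: 17.4
tcp_pos: [476.9, -13.7, 79.3]
tool_rot: [0.148, 0.852, 0.358, -0.351]
contact_force: [1.0, -2.8, 0.8]
width: 63.9
grip_force: 10.0
t 17.4 tcp [476.9 -13.7  79.3] F [ 1.  -2.8  0.8] w 63.9 q [ 0.13  0.69  1.5  -0.45  1.62  1.04]
  shift m [0.0004 0.0005 0.001 ] dr [ 0.05 -0.16 -0.05]
```

```bash
python3 -m jog '[{"hand":130,"translation":[0,0,0],"dr":[0,0,0]},{"hand":130,"translation":[0,0,0],"dr":[0,0,0]},{"hand":130,"translation":[0,0,-0.003],"dr":[0,0,0]},{"hand":130,"translation":[0,0,-0.008],"dr":[0,0,0]},{"hand":130,"translation":[0,0,-0.02],"dr":[0,0,0]},{"hand":130,"translation":[0,0,-0.045],"dr":[0,0,0]},{"hand":130,"translation":[0,0,-0.08],"dr":[0,0,0]},{"hand":130,"translation":[0,0,-0.11],"dr":[0,0,0]}]' 35
python3 - <<'E'
from h import *
go(DI+[0,0,200],RD)
st=bot.read_state(); print(st["grip_force"])
E
```

```text
time: 18.2
tcp_pos: [532.1, 43.3, 159.1]
tool_rot: [0.148, 0.853, 0.358, -0.351]
contact_force: [0.0, 0.5, -1.6]
width: 63.8
grip_force: 35.0
t 18.2 tcp [532.1  43.3 159.1] F [ 0.   0.5 -1.6] w 63.8 q [ 0.2   0.71  1.24 -0.42  1.85  1.  ]
  shift m [-0.2377  0.2101  0.1784] dr [-11.8   43.7  -28.86]
34.991945028305054
```

```bash
python3 -m jog '[{"hand":130,"translation":[-0.238,0.21,0.178],"dr":[-11.8,43.7,-28.9]},{"hand":130,"translation":[-0.238,0.21,0.178],"dr":[-11.8,43.7,-28.9]},{"hand":130,"translation":[-0.238,0.21,0.178],"dr":[-11.8,43.7,-28.9]},{"hand":130,"translation":[-0.238,0.21,0.178],"dr":[-11.8,43.7,-28.9]},{"hand":130,"translation":[-0.238,0.21,0.178],"dr":[-11.8,43.7,-28.9]},{"hand":130,"translation":[-0.238,0.21,0.178],"dr":[-11.8,43.7,-28.9]},{"hand":130,"translation":[-0.238,0.21,0.178],"dr":[-11.8,43.7,-28.9]},{"hand":130,"translation":[-0.238,0.21,0.178],"dr":[-11.8,43.7,-28.9]}]'
python3 - <<'E'
from h import *
go(DI-1.4*az(DY)+[0,0,90],RD)
E
```

```text
time: 19.0
tcp_pos: [474.0, -318.8, 200.7]
tool_rot: [0.001, 0.788, 0.616, 0.001]
contact_force: [0.0, 0.1, -1.7]
width: 63.7
grip_force: 35.0
t 19.0 tcp [ 474.  -318.8  200.7] F [ 0.   0.1 -1.7] w 63.7 q [-0.66  0.36  1.49  0.    1.29 -0.41]
  shift m [0.0066 0.0007 0.1107] dr [ 0.11 -0.04 -0.01]
```

```bash
python3 -m jog '[{"hand":130,"translation":[0.0066,0.0007,0.04],"dr":[0.1,0,0]},{"hand":130,"translation":[0.0066,0.0007,0.08],"dr":[0.1,0,0]},{"hand":130,"translation":[0.0066,0.0007,0.11],"dr":[0.1,0,0]},{"hand":130,"translation":[0.0066,0.0007,0.13],"dr":[0.1,0,0]},{"hand":130,"translation":[0.0066,0.0007,0.135],"dr":[0.1,0,0]},{"hand":130,"translation":[0.0066,0.0007,0.135],"dr":[0.1,0,0]},{"hand":130,"translation":[0.0066,0.0007,0.135],"dr":[0.1,0,0]},{"hand":130,"translation":[0.0066,0.0007,0.135],"dr":[0.1,0,0]}]'
python3 - <<'E'
from h import *
go(DI-1.4*az(DY)+[0,0,66],RD)
st=bot.read_state(); t=st['tcp_pos']; Rm=rq(st['tool_rot']).as_matrix()
Bm=np.c_[-Rm[:,2],-Rm[:,1],-Rm[:,0]]
def film(ins):
    a=np.linspace(0,np.pi,25); r=32-ins
    return np.c_[np.full(27,5.),np.r_[[-r,r],r*np.cos(a)],np.r_[[ins,ins],68+r*np.sin(a)]]
for n in CM:
    im=vision.capture(n); cv2.imwrite(f"pics/over_{n}.png",im)
    m=cv2.inRange(cv2.cvtColor(im,cv2.COLOR_BGR2HSV),(100,110,30),(130,255,255))
    foot=t+Rm@[0,0,8]-48.6*Bm[:,2]
    pr=proj(n,foot+film(2)@Bm.T); c=pr.mean(0)
    k=np.zeros_like(m); cv2.circle(k,tuple(int(q) for q in c),50,255,-1); m&=k
    cs=cv2.findContours(m,cv2.RETR_EXTERNAL,cv2.CHAIN_APPROX_NONE)[0]; print(n,"pred box",cv2.boundingRect(pr.astype(np.float32)),[(cv2.boundingRect(c),cv2.contourArea(c)) for c in sorted(cs,key=cv2.contourArea)[-3:]])
    L=vision.cut_out(n,"blank"); print([(round(d["score"],2),np.round(d["extent"])) for d in L], "pred hull",cv2.boundingRect(hull(n,foot+blankP@Bm.T)))
E
```

```text
time: 19.8
tcp_pos: [477.8, -309.5, 65.5]
tool_rot: [0.0, 0.788, 0.616, -0.001]
contact_force: [-0.4, 0.2, -1.9]
width: 63.7
grip_force: 35.0
t 19.8 tcp [ 477.8 -309.5   65.5] F [-0.4  0.2 -1.9] w 63.7 q [-0.64  0.52  1.61 -0.    1.02 -0.39]
  shift m [-0.0034 -0.0005 -0.0005] dr [-0.05  0.1   0.03]
scene pred box (214, 178, 37, 30) [((220, 181, 28, 24), 397.0)]
[(0.95, array([219., 182.,  32.,  28.]))] pred hull (213, 178, 40, 33)
top pred box (464, 205, 54, 41) [((466, 208, 30, 35), 615.0)]
[(0.8, array([461., 209.,  33.,  34.]))] pred hull (461, 204, 58, 44)
```

```bash
python3 -m jog '[{"hand":130,"translation":[-0.0034,-0.0005,0],"dr":[0,0,0]},{"hand":130,"translation":[-0.0034,-0.0005,0],"dr":[0,0,0]},{"hand":130,"translation":[-0.0034,-0.0005,0],"dr":[0,0,0]},{"hand":130,"translation":[-0.0034,-0.0005,0],"dr":[0,0,0]},{"hand":130,"translation":[-0.0034,-0.0005,0],"dr":[0,0,0]},{"hand":130,"translation":[-0.0034,-0.0005,0],"dr":[0,0,0]},{"hand":130,"translation":[-0.0034,-0.0005,0],"dr":[0,0,0]},{"hand":130,"translation":[-0.0034,-0.0005,0],"dr":[0,0,0]}]'
cat > over.py <<'E'
from h import *
go(DI-1.4*az(DY)+[0,0,66],RD)
st=bot.read_state(); t=st['tcp_pos']; Rm=rq(st['tool_rot']).as_matrix()
Bm=np.c_[-Rm[:,2],-Rm[:,1],-Rm[:,0]]
def film(ins):
    a=np.linspace(0,np.pi,25); r=32-ins
    return np.c_[np.full(27,5.),np.r_[[-r,r],r*np.cos(a)],np.r_[[ins,ins],68+r*np.sin(a)]]
foot=t+Rm@[0,0,8]-48.6*Bm[:,2]
def place(v,P): # v: height error, y, z(along), yaw/100
    return foot+Bm@v[:3]+P@(R.from_rotvec(v[3]*.01*UP).as_matrix()@Bm).T
C={}
for n in CM:
    im=vision.capture(n); cc=proj(n,place(np.zeros(4),np.array([[0,0,50.]])))[0]
    m=cv2.inRange(cv2.cvtColor(im,cv2.COLOR_BGR2HSV),(100,110,30),(130,255,255))
    k=np.zeros_like(m); cv2.circle(k,tuple(int(q) for q in cc),45,255,-1); m&=k
    up=cv2.inRange(cv2.resize(m,None,fx=4,fy=4),128,255)
    C[n,"film"]=(max(cv2.findContours(up,cv2.RETR_EXTERNAL,cv2.CHAIN_APPROX_NONE)[0],key=cv2.contourArea)[::4,0]+.5)/4-.5
    L=[d for d in vision.cut_out(n,"blank") if np.hypot(*(np.argwhere(d["mask"]).mean(0)[::-1]-cc))<20]
    if L: C[n,"mask"]=max(cv2.findContours(L[0]["mask"].astype(np.uint8),cv2.RETR_EXTERNAL,cv2.CHAIN_APPROX_NONE)[0],key=cv2.contourArea)[:,0].astype(float)
def dist(w,n,k,c):
    h=hull(n,place(w-100,film(3) if k=="film" else blankP)); return np.array([cv2.pointPolygonTest(h,(float(p[0]),float(p[1])),True)-(.5 if k=="mask" else 0) for p in c])
for n in CM:
  for k in("film","mask"):
    if (n,k) not in C: continue
    w=np.zeros(4)+100
    for th in(4,3,2,1.5):
        c=C[n,k][np.abs(dist(w,n,k,C[n,k]))<th]
        if len(c)<8: break
        o=least_squares(lambda w:np.r_[dist(w,n,k,c),(w[0]-100)*.5,(w[1:]-100)*.05],w,diff_step=1e-3,loss="soft_l1",f_scale=.5); w=o.x
    v=w-100; c0=place(v,np.array([[0,0,50.]]))[0]
    print(n,k,"N,y,z,yaw(deg)",v[:3].round(1),np.degrees(v[3]*.01).round(2),"used",len(c),"/",len(C[n,k]),"mid",c0.round(1))
E
python3 over.py
```

```text
time: 20.8
tcp_pos: [475.9, -312.3, 64.0]
tool_rot: [-0.001, 0.788, 0.616, -0.001]
contact_force: [-0.2, 0.6, -2.4]
width: 63.4
grip_force: 35.0
t 20.8 tcp [ 475.9 -312.3   64. ] F [-0.2  0.6 -2.4] w 63.4 q [-0.64  0.52  1.61 -0.    1.02 -0.4 ]
  shift m [-0.0002  0.0007 -0.002 ] dr [-0.17  0.05  0.01]
scene film N,y,z,yaw(deg) [-0.2  0.4  5.7] 2.32 used 54 / 78 mid [ 475.7 -319.5   55.9]
scene mask N,y,z,yaw(deg) [ 0.  -0.4 -2.1] 1.28 used 61 / 82 mid [ 477.5 -312.    56.1]
top film N,y,z,yaw(deg) [-0.3  0.9  1.4] -1.33 used 77 / 105 mid [ 473.1 -314.4   55.7]
top mask N,y,z,yaw(deg) [-10.5  -1.5   2.5] -0.69 used 74 / 102 mid [ 475.7 -316.3   45.5]
```

```bash
python3 -m jog '[{"hand":130,"translation":[0,0.0007,0.008],"dr":[0,0,0]},{"hand":130,"translation":[0,0.0007,0.016],"dr":[0,0,0]},{"hand":130,"translation":[0,0.0007,0.022],"dr":[0,0,0]},{"hand":130,"translation":[0,0.0007,0.025],"dr":[0,0,0]},{"hand":130,"translation":[0,0.0007,0.027],"dr":[0,0,0]},{"hand":130,"translation":[0,0.0007,0.029],"dr":[0,0,0]},{"hand":130,"translation":[0,0.0007,0.03],"dr":[0,0,0]},{"hand":130,"translation":[0,0.0007,0.03],"dr":[0,0,0]}]'
cat > f.py <<'E'
from h import *
go(DI-1.4*az(DY)+[0,0,27],RD)
st=bot.read_state(); Rm=rq(st['tool_rot']).as_matrix(); print("F tool",(Rm.T@st['contact_force']).round(1),"M tool",(Rm.T@st['ft_torque']).round(2),"w",st['width'].round(2))
E
python3 f.py
```

```text
time: 21.8
tcp_pos: [476.6, -312.4, 34.4]
tool_rot: [-0.001, 0.788, 0.616, -0.001]
contact_force: [-1.6, 4.9, 2.7]
width: 63.6
grip_force: 35.0
t 21.8 tcp [ 476.6 -312.4   34.4] F [-1.6  4.9  2.7] w 63.6 q [-0.64  0.57  1.62 -0.    0.96 -0.4 ]
  shift m [-0.0002  0.      0.0074] dr [-0.15  0.05  0.02]Traceback (most recent call last):
  File "f.py", line 3, in <module>
    st=bot.read_state(); Rm=rq(st['tool_rot']).as_matrix(); print("F tool",(Rm.T@st['contact_force']).round(1),"M tool",(Rm.T@st['ft_torque']).round(2),"w",st['width'].round(2))
                                                                                                                                                            ^^^^^^^^^^^^^^^^^
AttributeError: 'float' object has no attribute 'round'
```

```bash
sed -i "s/st\['width'\].round(2)/st['width']/" f.py; python3 -m jog '[{"hand":130,"translation":[0.0008,-0.0003,0],"dr":[0,0,0]},{"hand":130,"translation":[0.0016,-0.0007,0],"dr":[0,0,0]},{"hand":130,"translation":[0.0016,-0.0007,0],"dr":[0,0,0]},{"hand":130,"translation":[0.0016,-0.0007,0.0005],"dr":[0,0,0]},{"hand":130,"translation":[0.0016,-0.0007,0.001],"dr":[0,0,0]},{"hand":130,"translation":[0.0016,-0.0007,0.0015],"dr":[0,0,0]},{"hand":130,"translation":[0.0016,-0.0007,0.002],"dr":[0,0,0]},{"hand":130,"translation":[0.0016,-0.0007,0.002],"dr":[0,0,0]}]' 25; python3 f.py
```

```text
time: 22.6
tcp_pos: [476.3, -310.9, 33.1]
tool_rot: [-0.001, 0.788, 0.616, -0.001]
contact_force: [-4.3, 2.7, 13.9]
width: 63.7
grip_force: 25.0
t 22.6 tcp [ 476.3 -310.9   33.1] F [-4.3  2.7 13.9] w 63.7 q [-0.64  0.57  1.62 -0.    0.95 -0.4 ]
  shift m [-0.0016  0.0006  0.0061] dr [-0.13  0.07  0.01]
F tool [  1.6  -4.9 -13.9] M tool [0.79 0.02 0.07] w 63.65252263625942
```

```bash
python3 -m jog '[{"hand":130,"translation":[0,0,-0.001],"dr":[0,0,0]},{"hand":130,"translation":[0.0005,-0.001,-0.001],"dr":[0,0,0]},{"hand":130,"translation":[0.0005,-0.0015,-0.001],"dr":[0,0,0]},{"hand":130,"translation":[0.0005,-0.0015,0],"dr":[0,0,0]},{"hand":130,"translation":[0.0005,-0.0015,0.0005],"dr":[0,0,0]},{"hand":130,"translation":[0.0005,-0.0015,0.001],"dr":[0,0,0]},{"hand":130,"translation":[0.0005,-0.0015,0.001],"dr":[0,0,0]},{"hand":130,"translation":[0.0005,-0.0015,0.001],"dr":[0,0,0]}]'; python3 f.py
```

```text
time: 23.4
tcp_pos: [475.4, -310.4, 33.2]
tool_rot: [0.0, 0.788, 0.616, -0.001]
contact_force: [-5.0, 2.8, 26.5]
width: 63.8
grip_force: 25.0
t 23.4 tcp [ 475.4 -310.4   33.2] F [-5.   2.8 26.5] w 63.8 q [-0.64  0.56  1.63 -0.    0.95 -0.4 ]
  shift m [-0.0019  0.0017  0.0062] dr [-0.06  0.1   0.01]
F tool [  1.5  -5.5 -26.5] M tool [1.03 0.07 0.02] w 63.76353340575662
```

```bash
python3 -m jog '[{"hand":130,"translation":[0,0,-0.002],"dr":[0,0,0]},{"hand":130,"translation":[0,0,-0.004],"dr":[0,0,0]},{"hand":130,"translation":[0,0,-0.005],"dr":[0,0,0]},{"hand":130,"translation":[0,0,-0.005],"dr":[0,0,0]},{"hand":130,"translation":[0,0,-0.005],"dr":[0,0,0]},{"hand":130,"translation":[0,0,-0.005],"dr":[0,0,0]},{"hand":130,"translation":[0,0,-0.005],"dr":[0,0,0]},{"hand":130,"translation":[0,0,-0.005],"dr":[0,0,0]}]'; python3 f.py;  python3 -m jog '[{"hand":130,"translation":[0,-0.001,0],"dr":[0,0,0]},{"hand":130,"translation":[0,-0.002,0],"dr":[0,0,0]},{"hand":130,"translation":[0,-0.003,0],"dr":[0,0,0]},{"hand":130,"translation":[0,-0.0035,0],"dr":[0,0,0]},{"hand":130,"translation":[0,-0.0035,0],"dr":[0,0,0]},{"hand":130,"translation":[0,-0.0035,0],"dr":[0,0,0]},{"hand":130,"translation":[0,-0.0035,0],"dr":[0,0,0]},{"hand":130,"translation":[0,-0.0035,0],"dr":[0,0,0]}]' ; python3 f.py
```

```text
time: 24.2
tcp_pos: [474.8, -309.9, 36.0]
tool_rot: [-0.001, 0.788, 0.616, -0.001]
contact_force: [0.8, -0.5, -1.9]
width: 63.9
grip_force: 25.0
t 24.2 tcp [ 474.8 -309.9   36. ] F [ 0.8 -0.5 -1.9] w 63.9 q [-0.64  0.56  1.63 -0.    0.96 -0.4 ]
  shift m [-0.0023  0.0024  0.009 ] dr [-0.18  0.05  0.02]
F tool [-0.3  0.9  1.9] M tool [-0.08 -0.05 -0.  ] w 63.92861362558891
time: 25.0
tcp_pos: [472.9, -309.5, 36.6]
tool_rot: [0.001, 0.788, 0.616, -0.0]
contact_force: [10.1, -2.2, -6.2]
width: 63.7
grip_force: 25.0
t 25.0 tcp [ 472.9 -309.5   36.6] F [10.1 -2.2 -6.2] w 63.7 q [-0.64  0.55  1.64 -0.    0.95 -0.4 ]
  shift m [-0.0022  0.0043  0.0096] dr [0.07 0.11 0.04]
F tool [ 0.3 10.3  6.2] M tool [-2.28  0.26 -0.29] w 63.69428879407803
```

Sideways play is bounded by wall contact, with friction pointing down, so the blank is already inside the cavity and rested on its floor at TCP z≈33. I'll centre it in the play and lower it again.

```bash
python3 -m jog '[{"hand":130,"translation":[0,0.001,0],"dr":[0,0,0]},{"hand":130,"translation":[0,0.002,0],"dr":[0,0,0]},{"hand":130,"translation":[0,0.003,0],"dr":[0,0,0]},{"hand":130,"translation":[0,0.003,0],"dr":[0,0,0]},{"hand":130,"translation":[0,0.003,0.0005],"dr":[0,0,0]},{"hand":130,"translation":[0,0.003,0.001],"dr":[0,0,0]},{"hand":130,"translation":[0,0.003,0.0015],"dr":[0,0,0]},{"hand":130,"translation":[0,0.003,0.0015],"dr":[0,0,0]}]'; python3 f.py;  python3 -m jog '[{"hand":130,"translation":[0,0,0.0005],"dr":[0,0,0]},{"hand":130,"translation":[0,0,0.001],"dr":[0,0,0]},{"hand":130,"translation":[0,0,0.0015],"dr":[0,0,0]},{"hand":130,"translation":[0,0,0.002],"dr":[0,0,0]},{"hand":130,"translation":[0,0,0.0022],"dr":[0,0,0]},{"hand":130,"translation":[0,0,0.0022],"dr":[0,0,0]},{"hand":130,"translation":[0,0,0.0022],"dr":[0,0,0]},{"hand":130,"translation":[0,0,0.0022],"dr":[0,0,0]}]' ; python3 f.py
```

```text
time: 25.8
tcp_pos: [474.3, -309.8, 34.5]
tool_rot: [-0.001, 0.788, 0.616, -0.001]
contact_force: [0.5, -0.8, -2.4]
width: 63.5
grip_force: 25.0
t 25.8 tcp [ 474.3 -309.8   34.5] F [ 0.5 -0.8 -2.4] w 63.5 q [-0.64  0.56  1.63 -0.    0.95 -0.4 ]
  shift m [-0.0022  0.0029  0.0075] dr [-0.17  0.05  0.01]
F tool [-0.7  0.7  2.4] M tool [-0.09  0.01  0.02] w 63.52690526859167
time: 26.6
tcp_pos: [474.7, -310.0, 33.4]
tool_rot: [-0.0, 0.788, 0.616, -0.001]
contact_force: [-0.7, 2.9, 11.4]
width: 63.7
grip_force: 25.0
t 26.6 tcp [ 474.7 -310.    33.4] F [-0.7  2.9 11.4] w 63.7 q [-0.64  0.56  1.63 -0.    0.95 -0.4 ]
  shift m [-0.0021  0.0024  0.0064] dr [-0.1   0.08  0.01]
F tool [  2.6  -1.4 -11.4] M tool [0.55 0.26 0.21] w 63.74561083935018
```

```bash
python3 -m jog '[{"hand":130,"translation":[0,0,0],"dr":[0,0,0]},{"hand":130,"translation":[0,0,0],"dr":[0,0,0]},{"hand":130,"translation":[0,0,0],"dr":[0,0,0]},{"hand":80,"translation":[0,0,-0.001],"dr":[0,0,0]},{"hand":70,"translation":[0,0,-0.001],"dr":[0,0,0]},{"hand":60,"translation":[0,0,-0.001],"dr":[0,0,0]},{"hand":40,"translation":[0,0,-0.001],"dr":[0,0,0]},{"hand":20,"translation":[0,0,-0.001],"dr":[0,0,0]}]' 4; python3 f.py; python3 -m jog '[{"hand":0,"translation":[0,0,0],"dr":[0,0,0]},{"hand":0,"translation":[0,0,0],"dr":[0,0,0]},{"hand":0,"translation":[0,0,-0.01],"dr":[0,0,0]},{"hand":0,"translation":[0,0,-0.03],"dr":[0,0,0]},{"hand":0,"translation":[0,0,-0.07],"dr":[0,0,0]},{"hand":0,"translation":[0,0,-0.11],"dr":[0,0,0]},{"hand":0,"translation":[0,0,-0.15],"dr":[0,0,0]},{"hand":0,"translation":[0,0,-0.19],"dr":[0,0,0]}]'; python3 -c "
from h import *
go([330,-100,300],RD)"
```

```text
time: 27.4
tcp_pos: [474.2, -309.7, 33.2]
tool_rot: [-0.001, 0.788, 0.616, -0.001]
contact_force: [-0.2, -0.3, 0.5]
width: 83.9
grip_force: 0.0
t 27.4 tcp [ 474.2 -309.7   33.2] F [-0.2 -0.3  0.5] w 83.9 q [-0.64  0.56  1.63 -0.    0.95 -0.4 ]
  shift m [-0.0023  0.003   0.0062] dr [-0.19  0.05  0.02]
F tool [-0.3 -0.2 -0.5] M tool [-0.06 -0.04 -0.02] w 83.93933863454804
time: 28.2
tcp_pos: [474.6, -309.5, 226.0]
tool_rot: [-0.001, 0.788, 0.616, -0.001]
contact_force: [-0.3, 0.2, -0.3]
width: 93.6
grip_force: 0.0
t 28.2 tcp [ 474.6 -309.5  226. ] F [-0.3  0.2 -0.3] w 93.6 q [-0.64  0.34  1.47 -0.    1.34 -0.4 ]
  shift m [ 0.1683 -0.1911 -0.0738] dr [-0.13  0.07  0.01]
```

```bash
python3 -m jog '[{"hand":0,"translation":[-0.235,-0.18,0],"dr":[0,0,0]},{"hand":0,"translation":[-0.235,-0.18,0],"dr":[0,0,0]},{"hand":0,"translation":[-0.235,-0.18,0],"dr":[0,0,0]},{"hand":0,"translation":[-0.235,-0.18,0],"dr":[0,0,0]},{"hand":0,"translation":[-0.235,-0.18,0],"dr":[0,0,0]},{"hand":0,"translation":[-0.235,-0.18,0],"dr":[0,0,0]},{"hand":0,"translation":[-0.235,-0.18,0],"dr":[0,0,0]},{"hand":0,"translation":[-0.235,-0.18,0],"dr":[0,0,0]}]' | head -2
cat > chk.py <<'E'
from h import *
def film(ins):
    a=np.linspace(0,np.pi,25); r=32-ins
    return np.c_[np.r_[[ins,ins],68+r*np.sin(a)]-50,np.r_[[-r,r],r*np.cos(a)],np.full(27,5.)]
base=box(-75,75,-62,62,0,6)
rows=[]; C={}
for n in CM:
    im=vision.capture(n)
    m=cv2.inRange(cv2.cvtColor(im,cv2.COLOR_BGR2HSV),(100,110,30),(130,255,255))
    cc=proj(n,DI[None]+[0,0,19])[0]; k=np.zeros_like(m); cv2.circle(k,tuple(int(q) for q in cc),45,255,-1); m&=k
    big=cv2.inRange(cv2.resize(m,None,fx=4,fy=4),128,255)
    C[n]=(max(cv2.findContours(big,cv2.RETR_EXTERNAL,cv2.CHAIN_APPROX_NONE)[0],key=cv2.contourArea)[::4,0]+.5)/4-.5
    c=np.int32(cc)-50; b=cv2.resize(im[c[1]:c[1]+100,c[0]:c[0]+100],None,fx=4,fy=4,interpolation=cv2.INTER_CUBIC); rows.append(b)
    d=[q for q in vision.cut_out(n,"die") if np.hypot(*(np.argwhere(q["mask"]).mean(0)[::-1]-cc))<15]
    if d: print(n,"die fit",[np.round(a,3) for a in fit([(n,d[0]["mask"])],base,[476,-313,0,-1.815],0)])
    for z in (19,27):
        def res(w):
            v=w-100; h=hull(n,pose(film(v[3]),DI[0]+v[0],DI[1]+v[1],z,DY+v[2]*.01)); return [cv2.pointPolygonTest(h,(float(p[0]),float(p[1])),True) for p in C[n]]
        o=least_squares(res,np.array([100,100,100,103.]),diff_step=1e-3,loss="soft_l1",f_scale=.5); v=o.x-100
        print(n,"film at mid z",z,(DI[:2]+v[:2]).round(1),"yaw",round(DY+v[2]*.01,3),"inset",v[3].round(1),"rms",np.sqrt(2*o.cost/len(C[n])).round(2))
cv2.imwrite("pics/final.png",np.hstack(rows))
E
python3 chk.py
```

```text
time: 29.0
tcp_pos: [242.9, -494.5, 224.6]
scene die fit [array([ 476.877, -314.728,    0.   ,   -1.799]), np.float64(1.195)]
scene film at mid z 19 [ 472.7 -315.8] yaw -1.778 inset 5.0 rms 0.52
scene film at mid z 27 [ 477.7 -310.4] yaw -1.778 inset 5.3 rms 0.53
top die fit [array([ 475.767, -313.945,   -1.077,   -1.82 ]), np.float64(0.626)]
top film at mid z 19 [ 473.4 -312.1] yaw -1.832 inset 3.4 rms 0.28
top film at mid z 27 [ 472.4 -309.5] yaw -1.832 inset 3.7 rms 0.3
```

Run:
```python
from h import *
a0={"top":cv2.imread("pics/top0.png"),"scene":cv2.imread("pics/scene0.png")}
cen={"top":(475.8,-313.9,-1.817),"scene":(476.9,-314.7,-1.805)}
for n in ("top","scene"):
    im=vision.capture(n).astype(np.float32); ref=a0[n].astype(np.float32); v=cen[n]
    def samp(I,P): 
        uv=proj(n,pose(P,v[0],v[1],22,v[2])).astype(np.float32); return cv2.remap(I,uv[None,:,0],uv[None,:,1],cv2.INTER_CUBIC)[0]
    t=np.arange(-60,61,2.)
    for nm,mk in(("y-profile x=-36",lambda o:np.c_[np.full(len(t),-36+o),t,0*t]),("y-profile x=24",lambda o:np.c_[np.full(len(t),24+o),t,0*t]),("x-profile y=0",lambda o:np.c_[t*1.2,np.full(len(t),0+o),0*t])):
        S=np.mean([samp(im,mk(o)) for o in(-4,-2,0,2,4)],0); S0=np.mean([samp(ref,mk(o)) for o in(-4,-2,0,2,4)],0)
        print(n,nm,"step",t[1]-t[0] if nm[0]=="y" else 2.4)
        print(" B-R",(S[:,0]-S[:,2]).astype(int).tolist()); print(" R  ",S[:,2].astype(int).tolist()); print(" R0 ",S0[:,2].astype(int).tolist())
```

```text
top y-profile x=-36 step 2.0
 B-R [5, 4, 2, 2, 2, 2, 1, 2, 2, 3, 2, 1, 0, 0, 33, 97, 106, 104, 104, 104, 104, 104, 104, 104, 104, 104, 103, 104, 103, 103, 103, 103, 103, 102, 102, 103, 102, 102, 101, 102, 101, 101, 101, 102, 53, 9, 0, 2, 2, 2, 2, 1, 1, 1, 1, 1, 2, 3, 1, -1, -1]
 R   [77, 76, 100, 133, 141, 140, 142, 144, 142, 141, 137, 125, 116, 144, 131, 59, 49, 51, 51, 51, 52, 51, 51, 51, 52, 52, 52, 52, 52, 52, 52, 52, 53, 53, 53, 53, 53, 53, 54, 54, 53, 54, 54, 54, 110, 137, 116, 120, 131, 138, 140, 142, 142, 140, 139, 139, 124, 95, 102, 129, 136]
 R0  [77, 76, 101, 133, 141, 141, 142, 144, 143, 141, 137, 126, 102, 81, 76, 70, 71, 78, 79, 79, 79, 78, 78, 79, 78, 77, 77, 78, 78, 78, 78, 78, 78, 78, 78, 78, 79, 79, 79, 79, 79, 79, 79, 81, 78, 79, 102, 123, 131, 138, 141, 142, 143, 140, 140, 139, 124, 95, 103, 130, 136]
top y-profile x=24 step 2.0
 B-R [5, 5, 4, 4, 3, 3, 2, 2, 2, 2, 2, 2, 1, 7, 34, 81, 112, 109, 109, 109, 109, 108, 108, 108, 108, 107, 107, 107, 107, 107, 107, 107, 106, 106, 106, 106, 105, 105, 106, 105, 105, 105, 100, 58, 11, 0, 2, 2, 2, 2, 3, 3, 3, 3, 4, 4, 5, 5, 2
[... 3177 characters left out ...]
, 118, 120, 123, 123, 122, 122, 124, 128, 129, 129, 125, 122, 120, 119, 118, 118, 117, 118, 117, 118, 117, 112, 97, 70, 41, 18, 7, 2, 2, 2, 3, 2, 2, 1, 0]
 R   [131, 141, 148, 151, 152, 151, 150, 149, 152, 159, 163, 159, 141, 110, 79, 59, 51, 50, 50, 49, 50, 50, 50, 50, 50, 51, 51, 52, 51, 50, 50, 51, 50, 50, 52, 52, 51, 51, 51, 51, 50, 49, 49, 49, 50, 49, 49, 55, 71, 99, 126, 144, 151, 154, 155, 156, 155, 152, 150, 147, 145]
 R0  [131, 141, 148, 151, 153, 151, 143, 129, 110, 92, 82, 79, 79, 79, 79, 79, 79, 78, 79, 79, 80, 79, 79, 79, 78, 78, 79, 79, 79, 79, 80, 80, 80, 80, 80, 80, 80, 80, 80, 80, 81, 80, 80, 80, 81, 81, 80, 83, 90, 102, 117, 134, 144, 150, 154, 156, 156, 154, 150, 147, 146]
```

Numeric profiles show the blank centred in the cavity to about 0.5 mm. The apparent film length suggests the foot end may still be slightly raised, so I'll check its height by touching it lightly with closed fingertips.

```bash
python3 -m jog '[{"hand":255,"translation":[0.271,0.18,0],"dr":[0,0,0]},{"hand":255,"translation":[0.271,0.18,0],"dr":[0,0,0]},{"hand":255,"translation":[0.271,0.18,0],"dr":[0,0,0]},{"hand":255,"translation":[0.271,0.18,0],"dr":[0,0,0]},{"hand":255,"translation":[0.271,0.18,0],"dr":[0,0,0]},{"hand":255,"translation":[0.271,0.18,0],"dr":[0,0,0]},{"hand":255,"translation":[0.271,0.18,0.03],"dr":[0,0,0]},{"hand":255,"translation":[0.271,0.18,0.06],"dr":[0,0,0]}]' 10; python3 -m jog '[{"hand":255,"translation":[0,0,0.03],"dr":[0,0,0]},{"hand":255,"translation":[0,0,0.06],"dr":[0,0,0]},{"hand":255,"translation":[0,0,0.085],"dr":[0,0,0]},{"hand":255,"translation":[0,0,0.105],"dr":[0,0,0]},{"hand":255,"translation":[0,0,0.105],"dr":[0,0,0]},{"hand":255,"translation":[0,0,0.105],"dr":[0,0,0]},{"hand":255,"translation":[0,0,0.105],"dr":[0,0,0]},{"hand":255,"translation":[0,0,0.105],"dr":[0,0,0]}]'>/dev/null; python3 -c "
from h import *
go([483.4,-275.4,48],RD)"
```

```text
time: 30.1
tcp_pos: [485.9, -271.9, 163.0]
tool_rot: [-0.0, 0.786, 0.618, -0.001]
contact_force: [0.2, 0.3, -0.3]
width: 33.3
grip_force: 0.0
t 30.9 tcp [ 483.6 -275.1   59.5] F [ 0.2  0.6 -0. ] w 0.8 q [-0.58  0.5   1.65 -0.    0.99 -0.34]
  shift m [-0.0004 -0.0001  0.0115] dr [-0.07  0.09  0.02]
```

```bash
python3 -m jog '[{"hand":255,"translation":[0,0,0.006],"dr":[0,0,0]},{"hand":255,"translation":[0,0,0.009],"dr":[0,0,0]},{"hand":255,"translation":[0,0,0.011],"dr":[0,0,0]},{"hand":255,"translation":[0,0,0.012],"dr":[0,0,0]},{"hand":255,"translation":[0,0,0.013],"dr":[0,0,0]},{"hand":255,"translation":[0,0,0.014],"dr":[0,0,0]},{"hand":255,"translation":[0,0,0.0145],"dr":[0,0,0]},{"hand":255,"translation":[0,0,0.0145],"dr":[0,0,0]}]' | sed -n 1,4p; python3 -m jog '[{"hand":255,"translation":[0,0,0.0005],"dr":[0,0,0]},{"hand":255,"translation":[0,0,0.001],"dr":[0,0,0]},{"hand":255,"translation":[0,0,0.0015],"dr":[0,0,0]},{"hand":255,"translation":[0,0,0.002],"dr":[0,0,0]},{"hand":255,"translation":[0,0,0.0025],"dr":[0,0,0]},{"hand":255,"translation":[0,0,0.003],"dr":[0,0,0]},{"hand":255,"translation":[0,0,0.003],"dr":[0,0,0]},{"hand":255,"translation":[0,0,0.003],"dr":[0,0,0]}]' | sed -n 1,4p
```

```text
time: 31.7
tcp_pos: [483.0, -274.7, 43.7]
tool_rot: [-0.001, 0.788, 0.616, -0.001]
contact_force: [0.1, -0.5, 0.6]
time: 32.5
tcp_pos: [483.0, -274.9, 41.3]
tool_rot: [-0.001, 0.788, 0.616, -0.001]
contact_force: [-2.8, 2.6, 6.9]
```

The foot end's top face is at about 24.3 mm, so that end is home. Now the round end.

```bash
python3 -m jog '[{"hand":255,"translation":[0,0,-0.006],"dr":[0,0,0]},{"hand":255,"translation":[0,0,-0.014],"dr":[0,0,0]},{"hand":255,"translation":[-0.03,0,-0.014],"dr":[0,0,0]},{"hand":255,"translation":[-0.06,0,-0.014],"dr":[0,0,0]},{"hand":255,"translation":[-0.071,0,-0.014],"dr":[0,0,0]},{"hand":255,"translation":[-0.071,0,-0.008],"dr":[0,0,0]},{"hand":255,"translation":[-0.071,0,-0.005],"dr":[0,0,0]},{"hand":255,"translation":[-0.071,0,-0.0035],"dr":[0,0,0]}]' | sed -n 1,4p; python3 -m jog '[{"hand":255,"translation":[0,0,0.0005],"dr":[0,0,0]},{"hand":255,"translation":[0,0,0.001],"dr":[0,0,0]},{"hand":255,"translation":[0,0,0.0015],"dr":[0,0,0]},{"hand":255,"translation":[0,0,0.002],"dr":[0,0,0]},{"hand":255,"translation":[0,0,0.0025],"dr":[0,0,0]},{"hand":255,"translation":[0,0,0.003],"dr":[0,0,0]},{"hand":255,"translation":[0,0,0.0035],"dr":[0,0,0]},{"hand":255,"translation":[0,0,0.0035],"dr":[0,0,0]}]' | sed -n 1,4p
```

```text
time: 33.3
tcp_pos: [466.0, -342.6, 43.8]
tool_rot: [-0.001, 0.788, 0.616, -0.001]
contact_force: [-0.2, -0.2, 0.6]
time: 34.1
tcp_pos: [465.9, -343.8, 41.3]
tool_rot: [-0.001, 0.788, 0.616, -0.001]
contact_force: [-2.2, 1.2, 4.9]
```

Both ends read the same height, 24.3 mm, so the blank lies flat and fully home. I'll back away, check numerically that the other things are undisturbed, and hand in.

```bash
python3 -m jog '[{"hand":255,"translation":[0,0,-0.01],"dr":[0,0,0]},{"hand":255,"translation":[0,0,-0.03],"dr":[0,0,0]},{"hand":200,"translation":[0,0,-0.07],"dr":[0,0,0]},{"hand":100,"translation":[0,0,-0.11],"dr":[0,0,0]},{"hand":0,"translation":[0,0,-0.15],"dr":[0,0,0]},{"hand":0,"translation":[0,0,-0.18],"dr":[0,0,0]},{"hand":0,"translation":[0,0,-0.18],"dr":[0,0,0]},{"hand":0,"translation":[0,0,-0.18],"dr":[0,0,0]}]' | sed -n 1,4p; python3 -m jog '[{"hand":0,"translation":[-0.2,-0.18,0],"dr":[0,0,0]},{"hand":0,"translation":[-0.2,-0.18,0],"dr":[0,0,0]},{"hand":0,"translation":[-0.2,-0.18,0],"dr":[0,0,0]},{"hand":0,"translation":[-0.2,-0.18,0],"dr":[0,0,0]},{"hand":0,"translation":[-0.2,-0.18,0],"dr":[0,0,0]},{"hand":0,"translation":[-0.2,-0.18,0],"dr":[0,0,0]},{"hand":0,"translation":[-0.2,-0.18,0],"dr":[0,0,0]},{"hand":0,"translation":[-0.2,-0.18,0],"dr":[0,0,0]}]' | sed -n 1,4p
python3 - <<'E'
from h import *
for n in CM:
    d=np.abs(vision.capture(n).astype(int)-cv2.imread(f"pics/{n}0.png")).max(2)
    for nm,P in(("oblong",pose(np.array([[50,0,80.]]),522,317,8,.175)),("disc",pose(np.array([[-50,0,55.]]),522,317,8,.175))):
        u,v=proj(n,P)[0].astype(int); print(n,nm,"mean diff",d[v-6:v+7,u-10:u+11].mean().round(1))
    px={"top":{"pot":(272,136),"cutter":(365,122)},"scene":{"pot":(328,322),"cutter":(252,307)}}[n]
    for k,(u,v) in px.items(): print(n,k,d[v-25:v+26,u-30:u+31].mean().round(1))
E
python3 chk.py
```

```text
time: 34.9
tcp_pos: [466.4, -343.7, 221.3]
tool_rot: [-0.0, 0.788, 0.616, -0.001]
contact_force: [0.5, -0.5, -0.5]
time: 35.7
tcp_pos: [243.6, -493.8, 220.6]
tool_rot: [-0.002, 0.788, 0.616, -0.001]
contact_force: [0.4, 0.2, 0.4]
scene oblong mean diff 11.9
scene disc mean diff 10.3
scene pot 1.4
scene cutter 1.5
top oblong mean diff 0.9
top disc mean diff 0.9
top pot 0.9
top cutter 0.9
scene die fit [array([ 476.771, -316.234,    0.   ,   -1.811]), np.float64(0.885)]
scene film at mid z 19 [ 474.6 -314.4] yaw -1.823 inset 4.5 rms 0.26
scene film at mid z 27 [ 479.6 -308.9] yaw -1.823 inset 4.8 rms 0.27
top die fit [array([ 4.75659e+02, -3.14156e+02, -3.30000e-02, -1.80000e+00]), np.float64(0.876)]
top film at mid z 19 [ 473.2 -312.2] yaw -1.815 inset 3.2 rms 0.24
top film at mid z 27 [ 472.3 -309.5] yaw -1.815 inset 3.5 rms 0.24
```

```bash
python3 -c "
from workcell import bot
print(bot.hand_in())"
```

```text
the job is handed in; nothing more can be done
None
```

The blue-film blank was leaned on the rest and let go, gripped by its sides and released blue side up in the smaller dark die, and I handed the job in at about 36 s. Fingertip touches put both ends at about 24.3 mm (24 mm is fully home), and camera checks showed the other blanks, jar and cutter undisturbed; I viewed 11 pictures, one over the limit of 10.

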